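Restock the stir-bar case and turn its status tile

ROBOT

A 7-joint arm with a two-finger parallel gripper is mounted at the origin on the work surface; the furniture and walls round the work are solid. World frame = base frame: x ahead of the robot, y to its left, z up, the work surface at z = 0. Lengths are in m, angles in degrees, forces in N, time in s.
With the tool pointing down it reaches from about 0.425 to 0.875 m from the base axis. Payload 4.7 kg.
Tool frame: the origin (TCP) lies midway between the tips of the shut fingers; the grasp point (between the pads) lies 19 mm behind it; z points along the fingers, y is the line along which they close (so a half turn about z gives the same grasp; the last joint's range is limited). The gripper opens to 87 mm and grips with 3 to 60 N. Pads are 19 mm wide; open, the fingers measure 117 mm over their backs; the gripper's body (75 mm by 190 mm) begins 51 mm behind the grasp point.
Start: joints at [69.276, 18.392, -4.016, 83.108, 1.295, 78.541, -3.26], TCP at [0.239, -0.605, 0.223] pointing down, gripper open.
Joint ranges: [-163.93, 163.93], [-17.29, 119.83], [-79.2, 71.16], [3.27, 140.29], [-89.18, 269.18], [5.43, 117.66], [-154.24, 154.24]. Speed limits (degrees/s): [147.25, 147.25, 180, 180, 180, 180, 180].

INTERFACE

Orientations are given as [roll, pitch, yaw] about the fixed x, y, z axes, in that order (R = Rz(yaw) Ry(pitch) Rx(roll)).
In Python, from cell import env gives the robot as it stands. The module is installed in compiled form; this text tells all that it offers.
- The arm moves only by the tool send_rows, never from a script. Its argument "series" is a list of rows, each an object with "travel": the shift along the tool's x, y, z in cm, a list of three; "dr": the turn, a rotation vector about the tool's x, y, z in degrees, a list of three; "claw": the finger opening in cm, from 0 to 8.7. In form: [{"travel": [tx, ty, tz], "dr": [wx, wy, wz], "claw": claw}, ...]. A call has 1 to 12 rows; each row is the pose to reach, as a shift and turn from the pose commanded when the call began, along the tool's axes at that moment; what a row does not reach only later rows make up. A row lasts 1/12 s, in which the tool goes at most 41.7 mm and 7.16 degrees, less where a joint would pass 70% of its speed; a pose out of reach is approached as far as the arm can. A call with a gripper value outside its range is refused whole. The fingers move at their own pace and stop on an object; "grip_force" is the grip in N (left out, the last holds). Time passes only in rows, so rows that repeat a pose let the fingers close. It gives the time, the measured TCP pose, the force and the opening at its end, in the units of the state.
- env.get_obs(): the state, without advancing time (a new reading comes with each control period).
- env.read_camera(name): name is "side" or "top"; returns the picture (384x512x3 uint8, blue, green, red); there is no depth.
- env.calibration(name): a dict with "fx", "fy", "cx", "cy" (pixels), "cam_to_world" (4x4, takes a point from camera to world coordinates). Camera axes: x right, y down, z forward; pixel columns grow to the right and rows downward; lengths in m; the calibration is good to about 2 mm. A picture is of the moment at which its call begins. calibration takes no time and is no camera call.
- env.sign_off(): hands the job in, once; it reports no verdict.
The state is a dict: "time_s": time; "qpos": joint angles; "joint_velocities": joint speeds; "effort": joint torques, N m; "tool_pos": TCP position; "tool_rot": TCP orientation; "force": force on the tool from outside, world axes, zero at the start; "wrist_torque": the same for the moment, N m; "grip_width": finger opening in m.
Only numpy, scipy, OpenCV 4.12 (cv2) and the standard library are available. Lean on these libraries where they do the work, as an engineer would, in place of code of your own. Each camera call takes 0.05 s, during which the arm holds its last target. There are 200 camera calls.

TASK

Put the washed stir bars away: lift the clear lid of the grey case right back until it rests open on its stop, then lay every white stir bar that is on the bench or the blue mat into a pocket of its own in the case, each lying fully down in its pocket. Once they are all in, turn the red and green tile on its stand half a turn, as far as it goes, so that the green face looks where the red one did; leave the lid open and do not disturb the bench timer.

Things in the scene. Friction and masses are not known exactly. Their poses are not given: they have to be found in the camera images.
- bar_0_center (a point): centre of a white octagonal stir bar, 46 mm long and 14 mm across its flats, 30 g, lying on its side (on the mat at first); x runs along the bar, the same shape either way round; lying on a flat surface its centre is 7 mm above it. May be absent.
- bar_1_center (a point): centre of a white octagonal stir bar, 46 mm long and 14 mm across its flats, 30 g, lying on its side (on the mat at first); x runs along the bar, the same shape either way round; lying on a flat surface its centre is 7 mm above it. May be absent.
- bar_2_center (a point): centre of a white octagonal stir bar, 46 mm long and 14 mm across its flats, 30 g, lying on its side (on the mat at first); x runs along the bar, the same shape either way round; lying on a flat surface its centre is 7 mm above it. May be absent.
- bar_3_center (a point): centre of a white octagonal stir bar, 46 mm long and 14 mm across its flats, 30 g, lying on its side (on the mat at first); x runs along the bar, the same shape either way round; lying on a flat surface its centre is 7 mm above it. May be absent.
- bar_4_center (a point): centre of a white octagonal stir bar, 46 mm long and 14 mm across its flats, 30 g, lying on its side (on the mat at first); x runs along the bar, the same shape either way round; lying on a flat surface its centre is 7 mm above it. May be absent.
- bar_5_center (a point): centre of a white octagonal stir bar, 46 mm long and 14 mm across its flats, 30 g, lying on its side (on the mat at first); x runs along the bar, the same shape either way round; lying on a flat surface its centre is 7 mm above it. May be absent.
- pocket_0 (a point): pocket 0 of the six side by side in the grey case (fixed; base 76 x 200 mm, 30 mm high): the point where the centre of a bar lying in the pocket belongs, on the pocket's middle, 7 mm above its floor. Each pocket is 60 mm long along the point's x and 24 mm wide along its y, 12 mm deep; its rim and the 8 mm walls between pockets are 5 mm above this point, 30 mm above the bench, so a seated bar stands 2 mm proud. z is up; +x points to the lid's hinge.
- pocket_1 (a point): pocket 1 of the six side by side in the grey case (fixed; base 76 x 200 mm, 30 mm high): the point where the centre of a bar lying in the pocket belongs, on the pocket's middle, 7 mm above its floor. Each pocket is 60 mm long along the point's x and 24 mm wide along its y, 12 mm deep; its rim and the 8 mm walls between pockets are 5 mm above this point, 30 mm above the bench, so a seated bar stands 2 mm proud. z is up; +x points to the lid's hinge.
- pocket_2 (a point): pocket 2 of the six side by side in the grey case (fixed; base 76 x 200 mm, 30 mm high): the point where the centre of a bar lying in the pocket belongs, on the pocket's middle, 7 mm above its floor. Each pocket is 60 mm long along the point's x and 24 mm wide along its y, 12 mm deep; its rim and the 8 mm walls between pockets are 5 mm above this point, 30 mm above the bench, so a seated bar stands 2 mm proud. z is up; +x points to the lid's hinge.
- pocket_3 (a point): pocket 3 of the six side by side in the grey case (fixed; base 76 x 200 mm, 30 mm high): the point where the centre of a bar lying in the pocket belongs, on the pocket's middle, 7 mm above its floor. Each pocket is 60 mm long along the point's x and 24 mm wide along its y, 12 mm deep; its rim and the 8 mm walls between pockets are 5 mm above this point, 30 mm above the bench, so a seated bar stands 2 mm proud. z is up; +x points to the lid's hinge.
- pocket_4 (a point): pocket 4 of the six side by side in the grey case (fixed; base 76 x 200 mm, 30 mm high): the point where the centre of a bar lying in the pocket belongs, on the pocket's middle, 7 mm above its floor. Each pocket is 60 mm long along the point's x and 24 mm wide along its y, 12 mm deep; its rim and the 8 mm walls between pockets are 5 mm above this point, 30 mm above the bench, so a seated bar stands 2 mm proud. z is up; +x points to the lid's hinge.
- pocket_5 (a point): pocket 5 of the six side by side in the grey case (fixed; base 76 x 200 mm, 30 mm high): the point where the centre of a bar lying in the pocket belongs, on the pocket's middle, 7 mm above its floor. Each pocket is 60 mm long along the point's x and 24 mm wide along its y, 12 mm deep; its rim and the 8 mm walls between pockets are 5 mm above this point, 30 mm above the bench, so a seated bar stands 2 mm proud. z is up; +x points to the lid's hinge.
- lid (a joint): the clear lid of the case (76 x 200 mm, 10 mm thick with its rim, about 0.12 kg): 0 shut, grows as it opens, stop at 1.92 rad (110 degrees). No spring or catch: let go well past upright it falls back onto the stop and stays; let go before upright it falls shut.
- lid_hinge (a point): middle of the hinge line, along the back (+x) edge of the case, 30 mm above the bench; the axis is this point's y, horizontal, with the case's yaw; x points away from the case, to the back. Turning with positive angle about +y opens the lid.
- lid_tab (a point): point on the orange pull tab at the middle of the lid's front edge: 19 mm out from that edge, half-way through the tab. Tab 20 mm wide (along its y, parallel to the hinge), 8 mm thick, sticking out 32 mm from the edge. The point is 97.5 mm from the hinge line along the lid and 6 mm above it when shut. Its frame turns with the lid; its -x points out along the tab.
- tile (a joint): the two-sided tile on its upright spindle: 0 to 3.14 rad with a stop at each end, grows anticlockwise seen from above; starts at 0 to 0.2 with the red face to the front (towards the robot) and the green face behind. At 3.14 the green face is in front. Light friction (0.03 N m), stays where it is left.
- tile_top (a point): middle of the tile's top edge, on the spindle axis, 112 mm above the bench. The tile is upright, 90 mm wide (along this point's y), 10 mm thick (along its x), 60 mm tall; red face on the -x side, green on the +x side; the frame turns with it. The stand's base is 90 x 90 x 12 mm and fixed.
- timer_center (a point): centre of the loose bench timer, 68 x 62 x 18 mm, a bystander in front of the case.
- mat: the fixed blue draining mat, 190 (x) x 140 (y) x 3 mm; origin at the centre of its underside. It lies to one side of the case and the tile's stand to the other.
There are look-alikes about, which are no part of the job. What is shaped like the part that bears bar_1_center but orange is not meant.

How it is judged:
By the outcome, as a careful person would: the job done as asked, in the order asked, and still so for the second after the job is handed in, with the robot touching nothing.
Of bar_0, bar_1, bar_2, bar_3, bar_4, bar_5 only 4 to 6 are there at a start; the rules pass over those that are not, and their reading is None.
At some moment in a run one of bar_0, bar_1, bar_2, bar_3, bar_4, bar_5 may be knocked a few centimetres aside while the robot is not near it.
Once in a run the grip may slacken for a moment while it holds something.
It also fails if it takes over 208 s, if anything falls off the work surface, if the arm or the gripper's body presses on something with over 40 N, if the wrist force passes 120 N, or if a joint passes its speed limit or range.

## Working session

There is one attempt and no reset: what is moved stays moved. The work goes in short steps, Python scripts to look and compute and a tool call to move; the robot and the scene stay as the last step left them, time stands still between calls to the robot, and variables do not carry over. Pictures are saved under pics/ and viewed, on a budget of 14 in all, crops included, one or two more only if the job needs it, and the job is handed in when it is done.

Besides the shell and the picture viewer there is one more tool, called after "Emit:" as name(argument=value, ...) on one line, values as JSON. send_rows: Moves the arm, as the interface text tells. Its arguments: {"type":"object","properties":{"series":{"type":"array"},"grip_force":{"type":"number"}},"required":["series"]}

```bash
mkdir -p pics; python3 - <<'E'
from cell import env
import cv2,json
for n in("top","side"):
    cv2.imwrite(f"pics/{n}0.png",env.read_camera(n)); c=env.calibration(n); print(n,c)
print(env.get_obs())
E
```

```text
top {'fx': 420.2588808526729, 'fy': 420.2588808526729, 'cx': 251.72324895761523, 'cy': 196.37498473386182, 'cam_to_world': array([[ 8.25410316e-04, -9.89781367e-01,  1.42590897e-01,
         4.04233224e-01],
       [-9.99999206e-01, -6.81248351e-04,  1.05983440e-03,
        -5.48238201e-02],
       [-9.51864523e-04, -1.42591659e-01, -9.89781144e-01,
         1.23787771e+00],
       [ 0.00000000e+00,  0.00000000e+00,  0.00000000e+00,
         1.00000000e+00]])}
side {'fx': 394.9051326631598, 'fy': 394.9051326631598, 'cx': 254.68675535526458, 'cy': 191.20079707625382, 'cam_to_world': array([[ 0.989613  , -0.09229555,  0.11021633,  0.41504798],
       [-0.14373974, -0.64719535,  0.74865016, -0.93042091],
       [ 0.00223442, -0.7567164 , -0.65373947,  0.86334003],
       [ 0.        ,  0.        ,  0.        ,  1.        ]])}
{'time_s': 0.1, 'qpos': array([69.27723891, 18.43704076, -4.01540833, 83.1680601 ,  1.29709554,
       78.53910939, -3.25918195]), 'joint_velocities': array([-0.03367583, -0.06647633, -0.07279107, -0.22855169, -0.01230188,
        0.02874131, -0.01721452]), 'effort': array([ 1.03147729e-04, -4.92572379e+01, -4.05478142e-01, -3.13398743e+01,
       -6.39546057e-02,  3.95421311e-02,  4.93303412e-05]), 'tool_pos': array([ 0.23831177, -0.6042154 ,  0.22154431]), 'tool_rot': array([-1.79901135e+02,  7.42562759e-03,  2.15334848e+01]), 'force': array([ 0.26707349, -0.10323961,  0.22126266]), 'wrist_torque': array([ 0.00551651, -0.03639744, -0.00126212]), 'grip_width': 0.08701066631801298}
```

View pics/top0.png

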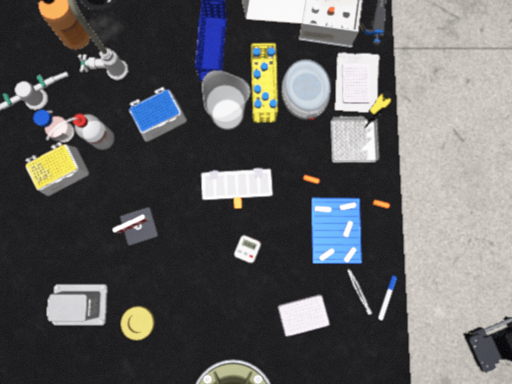

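View pics/side0.png

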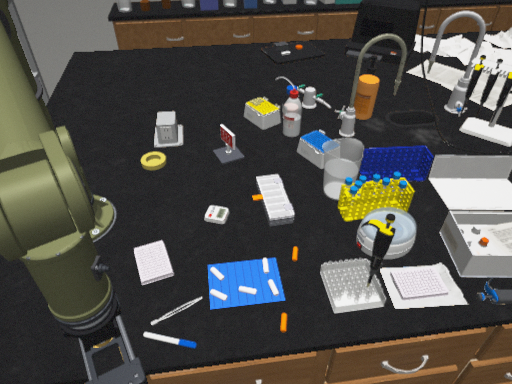

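Top view: five white bars on the blue mat at about (322,209), (348,207), (348,229), (327,254), (350,254). Look-alikes are the orange bars at (311,180) and (382,204), the white/blue pen (387,298) and the tweezers (360,292), none of which I want. The case is at (237,184) with its tab at (238,202), the tile at (130,224), and the timer at (248,249).

```bash
cat > h.py <<'E'
from cell import env
import cv2,numpy as np
def ray(n,px):
    c=env.calibration(n);M=c["cam_to_world"]
    d=M[:3,:3]@np.array([(px[0]-c["cx"])/c["fx"],(px[1]-c["cy"])/c["fy"],1.]);return M[:3,3],d
def pt(n,px,z):
    o,d=ray(n,px);return o+d*(z-o[2])/d[2]
def proj(n,p):
    c=env.calibration(n);M=c["cam_to_world"];q=M[:3,:3].T@(np.array(p)-M[:3,3]);return np.array([c["fx"]*q[0]/q[2]+c["cx"],c["fy"]*q[1]/q[2]+c["cy"]])
def blobs(mask,lo,hi):
    k,lab,st,ce=cv2.connectedComponentsWithStats(mask.astype(np.uint8))
    for i in range(1,k):
        if lo<=st[i,4]<=hi: yield (lab==i),ce[i],st[i]
def bars(n="top",z=.010,box=None,im=None):
    im=env.read_camera(n) if im is None else im
    hsv=cv2.cvtColor(im,cv2.COLOR_BGR2HSV)
    m=(hsv[...,1]<60)&(hsv[...,2]>150)
    if box: k=np.zeros_like(m);k[box[1]:box[3],box[0]:box[2]]=1;m&=k
    out=[]
    for b,c,s in blobs(m,25,300):
        ys,xs=np.nonzero(b);P=np.array([pt(n,(x,y),z)[:2] for x,y in zip(xs,ys)])
        ctr=P.mean(0);(w,h),=[cv2.minAreaRect((P*1e4).astype(np.float32))[1]]
        u,sv,vt=np.linalg.svd(P-ctr);a=np.degrees(np.arctan2(vt[0,1],vt[0,0]))%180
        out.append((ctr,a,c,s[4],(w/10,h/10)))
    return out
def say(B):
    for c,a,p,n,w in B: print("xy",c.round(4),"ang",round(a,1),"px",p.round(1),"n",n,"size mm",np.round(w,0))
E
python3 - <<'E'
from h import *
im=env.read_camera("top");print("top");say(bars(im=im,box=(300,185,375,275)))
s=env.read_camera("side");print("side");say(bars("side",im=s,box=(195,250,295,315)))
hsv=cv2.cvtColor(im,cv2.COLOR_BGR2HSV)
for nm,lo,hi,z in(("orange",5,20,.036),("red",-1,4,.112)):
    for b,c,st in blobs((hsv[...,0]>lo)&(hsv[...,0]<=hi)&(hsv[...,1]>120)&(hsv[...,2]>90),15,400): print(nm,c.round(1),st,pt("top",c,z).round(4))
m=np.zeros(im.shape[:2],bool);m[160:205,195:280]=1
mm=(m&(hsv[...,1]<60)&(hsv[...,2]>110)).astype(np.uint8)
c=max(cv2.findContours(mm,0,1)[0],key=cv2.contourArea);r=cv2.minAreaRect(c)
for q in cv2.boxPoints(r): print("case corner",q.round(1),pt("top",q,.04).round(4))
print(proj("side",[.55,.02,.04]))
a=cv2.resize(im[160:275,190:390],None,fx=4,fy=4,interpolation=2)
cv2.imwrite("pics/crop1.png",a)
b=np.hstack([cv2.resize(im[195:255,100:180],(400,300),interpolation=2),cv2.resize(s[115:175,195:275],(400,300),interpolation=2)])
d=np.hstack([cv2.resize(s[165:240,195:295],(400,300),interpolation=2),cv2.resize(s[250:325,200:300],(400,300),interpolation=2)])
cv2.imwrite("pics/crop2.png",np.vstack([b,d]))
E
```

```text
top
xy [ 0.5532 -0.3355] ang 103.4 px [347.6 205.8] n 79 size mm [14. 47.]
xy [ 0.5449 -0.2614] ang 84.5 px [322.5 208.6] n 82 size mm [15. 44.]
xy [ 0.486  -0.3334] ang 156.5 px [347.6 228.7] n 87 size mm [16. 47.]
xy [ 0.4118 -0.3367] ang 142.5 px [349.6 254.4] n 87 size mm [15. 48.]
xy [ 0.4122 -0.2695] ang 125.0 px [326.3 254.2] n 86 size mm [15. 48.]
side
xy [ 0.5426 -0.2606] ang 87.2 px [265. 265.] n 73 size mm [49. 13.]
xy [ 0.4106 -0.2695] ang 123.4 px [216.7 273.2] n 87 size mm [14. 49.]
xy [ 0.5509 -0.3341] ang 102.8 px [272.9 287. ] n 87 size mm [14. 49.]
xy [ 0.4846 -0.3327] ang 157.4 px [247.3 289.6] n 97 size mm [17. 45.]
xy [ 0.4098 -0.3359] ang 142.9 px [218.2 294.2] n 97 size mm [16. 47.]
orange [330.8  10.1] [329   7   5   7  29] [ 1.1583 -0.2972  0.036 ]
orange [310.9 178.9] [303 174  17  10 110] [ 0.6288 -0.2256  0.036 ]
orange [236.7 203.6] [233 198   9  11  42] [ 0.5563 -0.0103  0.036 ]
orange [380.9 203.6] [372 199  18  10 113] [ 0.5566 -0.4256  0.036 ]
red [ 79.6 119.9] [ 72 113  15  14 134] [0.781  0.4252 0.112 ]
case corner [200.1 170.6] [0.6523 0.0967 0.04  ]
case corner [270.9 167.2] [ 0.6627 -0.1094  0.04  ]
case corner [272.4 196.3] [ 0.5771 -0.113   0.04  ]
case corner [201.5 199.8] [0.5669 0.091  0.04  ]
[253.1558337  189.78669728]
```

View pics/crop1.png

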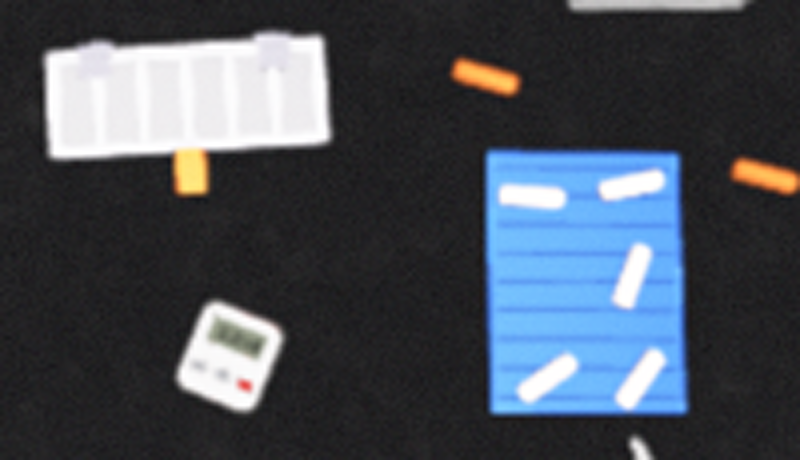

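View pics/crop2.png

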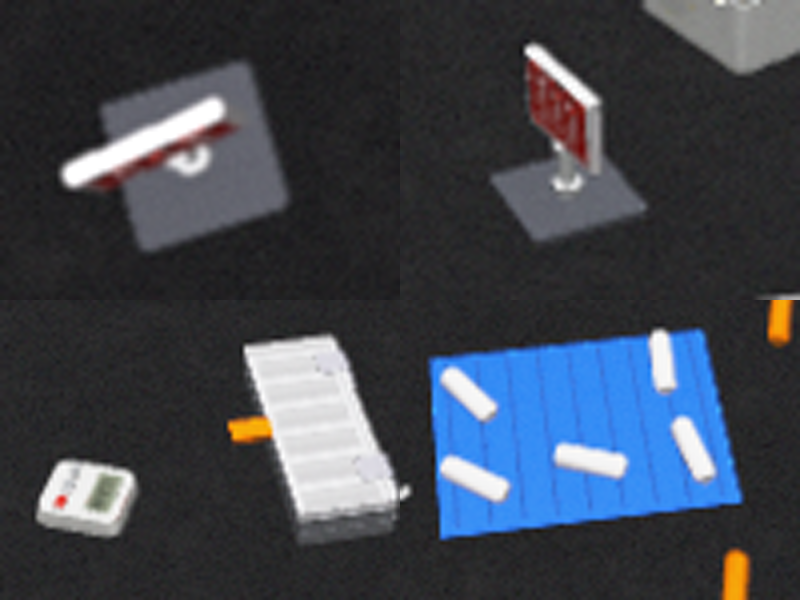

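Mat crop: five white bars and two orange decoys lying off the mat, so the choice is confirmed. Second crop: tile red side to the front, lid shut with its orange tab. Next I plan the approach to the tab and locate the tile.

```bash
cat >> h.py <<'E'
from scipy.spatial.transform import Rotation as Ro
def go(p,yaw,o=None):
    o=o or env.get_obs();R=Ro.from_euler("xyz",o["tool_rot"],degrees=True)
    T=Ro.from_euler("xyz",[180,0,yaw],degrees=True)
    t=R.inv().apply(np.array(p)-o["tool_pos"])*100;d=(R.inv()*T).as_rotvec(degrees=True)
    print("at",o["tool_pos"].round(4),o["tool_rot"].round(1),"w",round(o["grip_width"],4),"t",round(o["time_s"],1),"-> travel",t.round(2),"dr",d.round(1))
E
python3 - <<'E'
from h import *
s=env.read_camera("side");hsv=cv2.cvtColor(s,cv2.COLOR_BGR2HSV)
for b,c,st in blobs((hsv[...,0]>5)&(hsv[...,0]<22)&(hsv[...,1]>150)&(hsv[...,2]>120),15,400): print("side orange",c.round(1),pt("side",c,.036).round(4))
im=env.read_camera("top");hsv=cv2.cvtColor(im,cv2.COLOR_BGR2HSV)
m=np.zeros(im.shape[:2],bool);m[205:240,105:150]=1
for b,c,st in blobs(m&(hsv[...,2]>170)&(hsv[...,1]<70),30,400):
    q=cv2.boxPoints(cv2.minAreaRect(cv2.findContours(b.astype(np.uint8),0,1)[0][0]));print("tile top",c,st[4],pt("top",c,.112).round(4));print(np.array([pt("top",x,.112)[:2] for x in q]).round(4))
    ys,xs=np.nonzero(b);P=np.array([pt("top",x,.112)[:2] for x in zip(xs,ys)]);v=np.linalg.svd(P-P.mean(0))[2][0];print("dir",np.degrees(np.arctan2(v[1],v[0]))%180)
go([.553,-.010,.20],3)
E
```

```text
side orange [298.5  46.4] [0.9738 1.2042 0.036 ]
side orange [257.1 197. ] [ 0.5579 -0.0118  0.036 ]
side orange [483.8 241. ] [ 1.1595 -0.2846  0.036 ]
side orange [294.7 253.3] [ 0.6248 -0.2533  0.036 ]
side orange [283.3 322.2] [ 0.5534 -0.4516  0.036 ]
side orange [306.7 354.7] [ 0.5882 -0.5352  0.036 ]
side orange [295.8 356.4] [ 0.564  -0.5356  0.036 ]
tile top [128.48795181 222.84939759] 166 [0.4944 0.277  0.112 ]
[[0.4805 0.3216]
 [0.5199 0.2383]
 [0.5072 0.232 ]
 [0.468  0.3152]]
dir 115.28966537322873
at [ 0.2385 -0.6045  0.2222] [-180.     0.    21.5] w 0.0866 t 0.3 -> travel [ 51.08 -43.75   2.24] dr [-0.   0.  18.5]
```

Emit:
send_rows(series=[{"travel": [51.1,-43.7,2.2],"dr": [0,0,18.5],"claw": 6},{"travel": [51.1,-43.7,2.2],"dr": [0,0,18.5],"claw": 6},{"travel": [51.1,-43.7,2.2],"dr": [0,0,18.5],"claw": 6},{"travel": [51.1,-43.7,2.2],"dr": [0,0,18.5],"claw": 6},{"travel": [51.1,-43.7,2.2],"dr": [0,0,18.5],"claw": 6},{"travel": [51.1,-43.7,2.2],"dr": [0,0,18.5],"claw": 6},{"travel": [51.1,-43.7,2.2],"dr": [0,0,18.5],"claw": 6},{"travel": [51.1,-43.7,2.2],"dr": [0,0,18.5],"claw": 6},{"travel": [51.1,-43.7,2.2],"dr": [0,0,18.5],"claw": 6},{"travel": [51.1,-43.7,2.2],"dr": [0,0,18.5],"claw": 6},{"travel": [51.1,-43.7,2.2],"dr": [0,0,18.5],"claw": 6},{"travel": [51.1,-43.7,2.2],"dr": [0,0,18.5],"claw": 6}])

```text
time_s: 1.3
tool_pos: [0.4732, -0.1613, 0.2065]
tool_rot: [179.9, -0.0, 3.0]
force: [0.9, -0.5, 0.1]
grip_width: 0.0606
```

```bash
python3 -c "
from h import *
go([.553,-.010,.20],3)"
```

```text
at [ 0.4732 -0.1613  0.2065] [179.9  -0.    3. ] w 0.0606 t 1.3 -> travel [  8.77 -14.69   0.64] dr [ 0.1 -0.   0. ]
```

Emit:
send_rows(series=[{"travel": [8.8,-14.7,0.6],"dr": [0,0,0],"claw": 5},{"travel": [8.8,-14.7,0.6],"dr": [0,0,0],"claw": 5},{"travel": [8.8,-14.7,0.6],"dr": [0,0,0],"claw": 5},{"travel": [8.8,-14.7,0.6],"dr": [0,0,0],"claw": 5},{"travel": [8.8,-14.7,0.6],"dr": [0,0,0],"claw": 5},{"travel": [8.8,-14.7,0.6],"dr": [0,0,0],"claw": 5},{"travel": [8.8,-14.7,10],"dr": [0,0,0],"claw": 5},{"travel": [8.8,-14.7,10],"dr": [0,0,0],"claw": 5},{"travel": [8.8,-14.7,10],"dr": [0,0,0],"claw": 5},{"travel": [8.8,-14.7,10],"dr": [0,0,0],"claw": 5}])

```text
time_s: 2.13
tool_pos: [0.5493, -0.0135, 0.1028]
tool_rot: [-180.0, 0.5, 2.9]
force: [-0.1, -0.2, -0.7]
grip_width: 0.0503
```

```bash
python3 -c "
from h import *
go([.553,-.010,.018],3)
s=env.read_camera('side');cv2.imwrite('pics/a1.png',cv2.resize(s[120:240,180:340],(640,480),interpolation=2))"
```

```text
at [ 0.5493 -0.0135  0.1028] [-180.     0.5    2.9] w 0.0503 t 2.1 -> travel [ 0.45 -0.33  8.48] dr [-0.   0.5 -0.1]
```

View pics/a1.png

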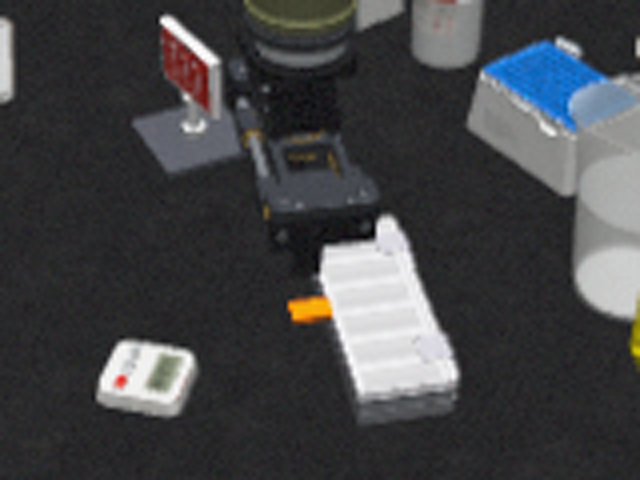

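The side view shows the open fingers above and behind the orange tab (crop pixel (308,308)); the timer and tile are clear of them. I'll descend and pinch the tab.

Emit:
send_rows(series=[{"travel": [0.4,-0.3,2.5],"dr": [0,0.5,0],"claw": 5},{"travel": [0.4,-0.3,5],"dr": [0,0.5,0],"claw": 5},{"travel": [0.4,-0.3,7],"dr": [0,0.5,0],"claw": 5},{"travel": [0.4,-0.3,8.4],"dr": [0,0.5,0],"claw": 5},{"travel": [0.4,-0.3,8.4],"dr": [0,0.5,0],"claw": 5},{"travel": [0.4,-0.3,8.4],"dr": [0,0.5,0],"claw": 1},{"travel": [0.4,-0.3,8.4],"dr": [0,0.5,0],"claw": 1},{"travel": [0.4,-0.3,8.4],"dr": [0,0.5,0],"claw": 1},{"travel": [0.4,-0.3,8.4],"dr": [0,0.5,0],"claw": 1},{"travel": [0.4,-0.3,8.4],"dr": [0,0.5,0],"claw": 1},{"travel": [0.4,-0.3,8.4],"dr": [0,0.5,0],"claw": 1}], grip_force=12)

```text
time_s: 3.1
tool_pos: [0.5577, -0.0118, 0.0234]
tool_rot: [179.7, -0.6, 3.0]
force: [-1.1, -3.5, 4.9]
grip_width: 0.0199
```

```bash
python3 -c "
from h import *
o=env.get_obs();go([.553,-.010,.018],3);print(o['force'])
# arc: tab (pivot) relative to hinge: r=97.5,h=6
a0=np.arctan2(.006,.0975);r=np.hypot(.0975,.006)
for d in range(0,116,10):
    a=a0+np.radians(d);x=-r*np.cos(a)+r*np.cos(a0);z=r*np.sin(a)-r*np.sin(a0);print(d,round(x*100,1),round(-z*100,1))"
```

```text
at [ 0.5577 -0.0118  0.0234] [179.7  -0.6   3. ] w 0.0199 t 3.1 -> travel [-0.46 -0.21  0.53] dr [ 0.3 -0.6 -0. ]
[-1.05267215 -3.5003481   4.92805446]
0 0.0 -0.0
10 0.3 -1.7
20 0.8 -3.3
30 1.6 -4.8
40 2.7 -6.1
50 3.9 -7.3
60 5.4 -8.1
70 7.0 -8.8
80 8.6 -9.1
90 10.3 -9.1
100 12.0 -8.9
110 13.6 -8.4
```

Emit:
send_rows(series=[{"travel": [0.1,0,-0.8],"dr": [0,0,0],"claw": 1},{"travel": [0.3,0,-1.7],"dr": [0,0,0],"claw": 1},{"travel": [0.5,0,-2.4],"dr": [0,0,0],"claw": 1},{"travel": [0.8,0,-3.2],"dr": [0,0,0],"claw": 1},{"travel": [1.2,0,-3.9],"dr": [0,0,0],"claw": 1},{"travel": [1.6,0,-4.6],"dr": [0,0,0],"claw": 1},{"travel": [2.1,0,-5.3],"dr": [0,0,0],"claw": 1},{"travel": [2.6,0,-5.9],"dr": [0,0,0],"claw": 1},{"travel": [3.2,0,-6.5],"dr": [0,0,0],"claw": 1},{"travel": [3.8,0,-7.0],"dr": [0,0,0],"claw": 1},{"travel": [3.8,0,-7.0],"dr": [0,0,0],"claw": 1}])

```text
time_s: 4.02
tool_pos: [0.5948, -0.0096, 0.0937]
tool_rot: [179.8, -0.5, 2.9]
force: [-1.3, -5.6, 1.1]
grip_width: 0.02
```

```bash
python3 -c "
from h import *
go([.5577+.038,-.010,.0234+.07],3)
s=env.read_camera('side');cv2.imwrite('pics/a2.png',cv2.resize(s[120:240,180:340],(640,480),interpolation=2))"
```

```text
at [ 0.5948 -0.0096  0.0937] [179.8  -0.5   2.9] w 0.02 t 4.0 -> travel [0.09 0.05 0.03] dr [ 0.2 -0.5 -0.1]
```

View pics/a2.png

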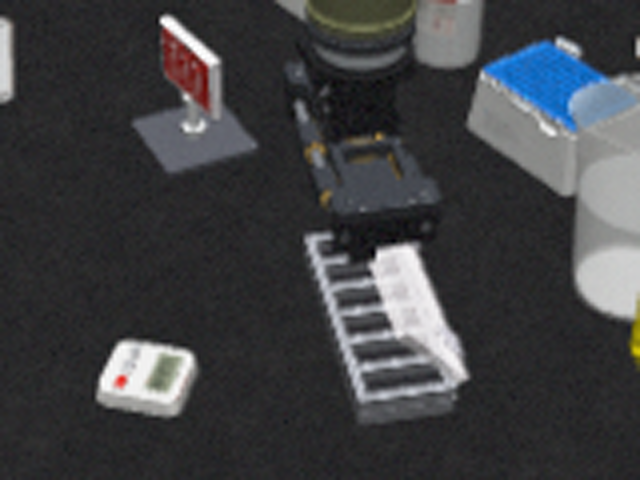

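The lid is lifting (about 50°), and all six pockets are visible and empty. I'll carry on past upright and release there.

Emit:
send_rows(series=[{"travel": [0.7,0,-0.4],"dr": [0,0,0],"claw": 1},{"travel": [1.4,0,-0.8],"dr": [0,0,0],"claw": 1},{"travel": [2.1,0,-1.1],"dr": [0,0,0],"claw": 1},{"travel": [2.9,0,-1.4],"dr": [0,0,0],"claw": 1},{"travel": [3.7,0,-1.6],"dr": [0,0,0],"claw": 1},{"travel": [4.5,0,-1.7],"dr": [0,0,0],"claw": 1},{"travel": [5.3,0,-1.7],"dr": [0,0,0],"claw": 1},{"travel": [6.1,0,-1.7],"dr": [0,0,0],"claw": 1},{"travel": [6.9,0,-1.6],"dr": [0,0,0],"claw": 1},{"travel": [7.7,0,-1.5],"dr": [0,0,0],"claw": 1},{"travel": [8.5,0,-1.3],"dr": [0,0,0],"claw": 1},{"travel": [8.5,0,-1.3],"dr": [0,0,0],"claw": 1}])

```text
time_s: 5.07
tool_pos: [0.6811, -0.0045, 0.1069]
tool_rot: [179.8, -0.7, 2.9]
force: [1.7, -5.5, 3.6]
grip_width: 0.0198
```

Emit:
send_rows(series=[{"travel": [0,0,0],"dr": [0,0,0],"claw": 6},{"travel": [0,0,0],"dr": [0,0,0],"claw": 6},{"travel": [0,0,0],"dr": [0,0,0],"claw": 6},{"travel": [0,0,0],"dr": [0,0,0],"claw": 6},{"travel": [0,0,0],"dr": [0,0,0],"claw": 6},{"travel": [0,0,-3],"dr": [0,0,0],"claw": 6},{"travel": [0,0,-6],"dr": [0,0,0],"claw": 6},{"travel": [0,0,-9],"dr": [0,0,0],"claw": 6},{"travel": [-4,0,-10],"dr": [0,0,0],"claw": 6},{"travel": [-8,0,-10],"dr": [0,0,0],"claw": 6},{"travel": [-12,0,-10],"dr": [0,0,0],"claw": 6},{"travel": [-16,0,-10],"dr": [0,0,0],"claw": 6}])

```text
time_s: 6.07
tool_pos: [0.5153, -0.0101, 0.2036]
tool_rot: [-179.9, -0.3, 3.1]
force: [0.3, 0.1, 1.1]
grip_width: 0.0599
```

```bash
python3 -c "
from h import *
go([.412,-.2695,.15],125)
o=env.get_obs();print(o['qpos'].round(0))
s=env.read_camera('side');t=env.read_camera('top')
say(bars(im=t,box=(300,185,375,275)))
cv2.imwrite('pics/t3.png',t)
cv2.imwrite('pics/a3.png',np.vstack([cv2.resize(s[140:230,220:340],(640,480),interpolation=2)[:,:],cv2.resize(t[160:215,190:285],(640,120*3),interpolation=2)])[:600*2:1][:840])
a=cv2.imread('pics/a3.png');cv2.imwrite('pics/a3.png',cv2.resize(a,(457,600)))"
```

```text
at [ 0.5153 -0.0101  0.2036] [-179.9   -0.3    3.1] w 0.0599 t 6.1 -> travel [-11.73  25.36   5.26] dr [   0.3   -0.3 -121.9]
[ 30.   4. -33. 103.   2.  73. -91.]
xy [ 0.5533 -0.3356] ang 102.6 px [347.6 205.8] n 82 size mm [15. 47.]
xy [ 0.5451 -0.2617] ang 85.3 px [322.6 208.6] n 84 size mm [15. 44.]
xy [ 0.4863 -0.3335] ang 156.4 px [347.6 228.6] n 88 size mm [16. 48.]
xy [ 0.4121 -0.3368] ang 143.0 px [349.6 254.3] n 88 size mm [15. 48.]
xy [ 0.4125 -0.2695] ang 125.5 px [326.3 254.1] n 89 size mm [16. 48.]
```

View pics/a3.png

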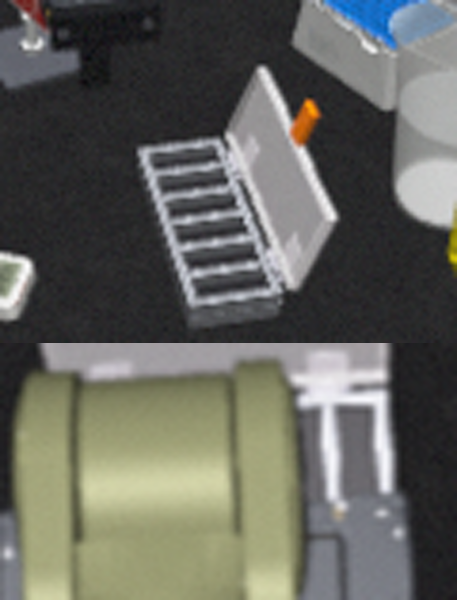

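The lid rests open on its stop (side view), the pockets are empty and the bars have not moved. Off to the first bar.

Emit:
send_rows(series=[{"travel": [-3,6,0],"dr": [0,0,-7],"claw": 4},{"travel": [-6,12,0],"dr": [0,0,-14],"claw": 4},{"travel": [-9,18,0],"dr": [0,0,-21],"claw": 4},{"travel": [-11.8,25.3,2],"dr": [0,0,-28],"claw": 4},{"travel": [-11.8,25.3,4],"dr": [0,0,-35],"claw": 4},{"travel": [-11.8,25.3,5],"dr": [0,0,-42],"claw": 4},{"travel": [-11.8,25.3,5],"dr": [0,0,-49],"claw": 4},{"travel": [-11.8,25.3,5],"dr": [0,0,-56],"claw": 4},{"travel": [-11.8,25.3,5],"dr": [0,0,-63],"claw": 4},{"travel": [-11.8,25.3,5],"dr": [0,0,-70],"claw": 4},{"travel": [-11.8,25.3,5],"dr": [0,0,-77],"claw": 4},{"travel": [-11.8,25.3,5],"dr": [0,0,-80],"claw": 4}])

```text
time_s: 7.17
tool_pos: [0.4138, -0.2691, 0.153]
tool_rot: [179.6, -0.2, 82.7]
force: [0.5, -0.1, -0.1]
grip_width: 0.0399
```

```bash
python3 -c "
from h import *
go([.4115,-.2695,.10],124.5)
o=env.get_obs();print(o['qpos'].round(0))
t=env.read_camera('top');s=env.read_camera('side');cv2.imwrite('pics/t4.png',t);cv2.imwrite('pics/s4.png',s)
cv2.imwrite('pics/a4.png',np.hstack([cv2.resize(t[150:215,190:285],(400,300),interpolation=2),cv2.resize(s[165:235,235:315],(400,300),interpolation=2)]))
# dark pocket floors
g=cv2.cvtColor(t,cv2.COLOR_BGR2GRAY)
for th in (90,):
    m=np.zeros(g.shape,bool);m[172:198,200:274]=1
    for b,c,st in blobs(m&(g<th),30,400): print(c.round(1),st,pt('top',c,.024).round(4))
"
```

```text
at [ 0.4138 -0.2691  0.153 ] [179.6  -0.2  82.7] w 0.0399 t 7.2 -> travel [-0.08 -0.26  5.29] dr [  0.4  -0.  -41.8]
[ 49.   3. -19. 110.   1.  67.  22.]
[200.4 186.2] [200 172   2  26  42] [0.6091 0.0969 0.024 ]
[270.2 186.5] [255 172  19  26  74] [ 0.6084 -0.1076  0.024 ]
```

View pics/a4.png

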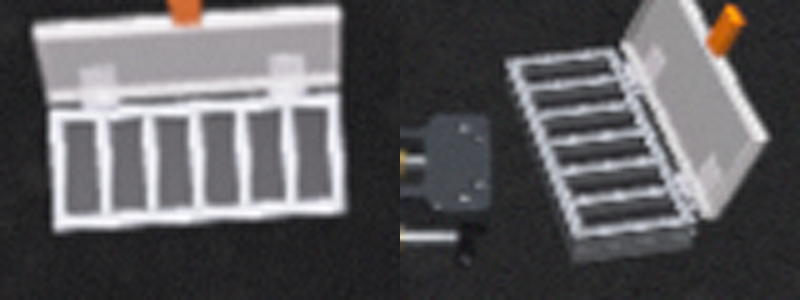

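Both views show the six pockets as dark slots inside the bright rim, with the lid behind them. I'll measure the pocket centres by thresholding.

```bash
python3 -c "
from h import *
for n,box in (('top',(200,174,274,203)),('side',(254,176,302,224))):
    t=cv2.imread('pics/%s4.png'%n[0]);g=cv2.cvtColor(t,cv2.COLOR_BGR2GRAY);print(n)
    x0,y0,x1,y1=box
    m=np.zeros(g.shape,bool);m[y0:y1,x0:x1]=1
    P=[]
    for b,c,st in blobs(m&(g<165)&(g>60),40,260):
        p=pt(n,c,.026);print(c.round(1),st[4],p.round(4))
    hi=m&(g>165);
    if n=='top':
        c=max(cv2.findContours(hi.astype(np.uint8),0,1)[0],key=cv2.contourArea)
        print(np.array([pt(n,q,.03)[:2] for q in cv2.boxPoints(cv2.minAreaRect(c))]).round(4))
print(g[195:200,255:300:3])
"
```

```text
top
[237.8 192.2] 134 [ 0.5912 -0.0128  0.026 ]
[220. 185.] 150 [0.6123 0.0392 0.026 ]
[231.  184.6] 153 [0.6137 0.0072 0.026 ]
[242.  183.9] 158 [ 0.6158 -0.025   0.026 ]
[252.9 183.1] 149 [ 0.6181 -0.057   0.026 ]
[263.9 182.9] 150 [ 0.6186 -0.0892  0.026 ]
[209.  185.9] 154 [0.6095 0.0713 0.026 ]
[[ 0.6443  0.092 ]
 [ 0.6444 -0.1099]
 [ 0.5706 -0.1095]
 [ 0.5704  0.0907]]
side
[286.3 196.1] 46 [ 0.6528 -0.0095  0.026 ]
[[ 39  39 140  98  49  49  74 125 124 173 154 211 148 149 148]
 [ 39  38  84 107  80 119 135 204 164 171 201 195 150 149 152]
 [ 42  36  67 139 145 183 161 178  99  76 186 173 156 147 151]
 [ 39  39  79 169 170 146  74  83  82  80 187 150 161 148 150]
 [ 37  45  59 188  71  85  80  77  74  62 176  82 174 148 149]]
```

Emit:
send_rows(series=[{"travel": [-0.1,-0.3,0.5],"dr": [0,0,-7],"claw": 4},{"travel": [-0.1,-0.3,1],"dr": [0,0,-14],"claw": 4},{"travel": [-0.1,-0.3,2],"dr": [0,0,-21],"claw": 4},{"travel": [-0.1,-0.3,3],"dr": [0,0,-28],"claw": 4},{"travel": [-0.1,-0.3,4],"dr": [0,0,-35],"claw": 4},{"travel": [-0.1,-0.3,5.3],"dr": [0.4,0,-41.8],"claw": 4},{"travel": [-0.1,-0.3,5.3],"dr": [0.4,0,-41.8],"claw": 4},{"travel": [-0.1,-0.3,5.3],"dr": [0.4,0,-41.8],"claw": 4}])

```text
time_s: 7.93
tool_pos: [0.411, -0.2693, 0.1001]
tool_rot: [180.0, -0.0, 123.9]
force: [0.3, -0.0, 0.2]
grip_width: 0.0399
```

```bash
python3 -c "
from h import *
go([.4115,-.2695,.007],124.5)"
```

```text
at [ 0.411  -0.2693  0.1001] [180.   -0.  123.9] w 0.0399 t 7.9 -> travel [-0.04  0.03  9.31] dr [ 0.  -0.  -0.6]
```

Emit:
send_rows(series=[{"travel": [0,0,3],"dr": [0,0,0],"claw": 4},{"travel": [0,0,6],"dr": [0,0,0],"claw": 4},{"travel": [0,0,8],"dr": [0,0,0],"claw": 4},{"travel": [0,0,9.3],"dr": [0,0,0],"claw": 4},{"travel": [0,0,9.3],"dr": [0,0,0],"claw": 4},{"travel": [0,0,9.3],"dr": [0,0,0],"claw": 4}])

```text
time_s: 8.43
tool_pos: [0.4118, -0.2701, 0.0081]
tool_rot: [179.9, 0.1, 124.0]
force: [0.4, 1.0, -1.5]
grip_width: 0.04
```

Emit:
send_rows(series=[{"travel": [0,0,0],"dr": [0,0,0],"claw": 0.8},{"travel": [0,0,0],"dr": [0,0,0],"claw": 0.8},{"travel": [0,0,0],"dr": [0,0,0],"claw": 0.8},{"travel": [0,0,0],"dr": [0,0,0],"claw": 0.8},{"travel": [0,0,0],"dr": [0,0,0],"claw": 0.8},{"travel": [0,0,-2],"dr": [0,0,0],"claw": 0.8},{"travel": [0,0,-5],"dr": [0,0,0],"claw": 0.8},{"travel": [0,0,-9],"dr": [0,0,0],"claw": 0.8},{"travel": [0,0,-10],"dr": [0,0,0],"claw": 0.8},{"travel": [0,0,-10],"dr": [0,0,0],"claw": 0.8}], grip_force=25)

```text
time_s: 9.27
tool_pos: [0.4139, -0.2716, 0.1118]
tool_rot: [179.8, 0.6, 124.2]
force: [0.8, -0.3, -0.5]
grip_width: 0.0134
```

```bash
python3 -c "
from h import *
go([.6185,-.0888,.11],183.2)
say(bars(box=(300,185,375,275)))"
```

```text
at [ 0.4139 -0.2716  0.1118] [179.8   0.6 124.2] w 0.0134 t 9.3 -> travel [ 3.63 27.2   0.24] dr [ -0.1   0.6 -59. ]
xy [ 0.5532 -0.3356] ang 102.5 px [347.6 205.8] n 81 size mm [15. 47.]
xy [ 0.5449 -0.2613] ang 85.0 px [322.4 208.6] n 84 size mm [15. 44.]
xy [ 0.4914 -0.3352] ang 152.5 px [348.1 226.8] n 66 size mm [15. 41.]
xy [ 0.4453 -0.2488] ang 33.0 px [318.9 242.7] n 27 size mm [32.  8.]
xy [ 0.4215 -0.3953] ang 68.4 px [369.7 251. ] n 52 size mm [33. 19.]
xy [ 0.3861 -0.3461] ang 77.3 px [353.1 263.4] n 51 size mm [22. 19.]
```

Emit:
send_rows(series=[{"travel": [0.5,3.4,0],"dr": [0,0,-7],"claw": 0.8},{"travel": [1,6.8,0],"dr": [0,0,-14],"claw": 0.8},{"travel": [1.5,10.2,0],"dr": [0,0,-21],"claw": 0.8},{"travel": [2,13.6,0],"dr": [0,0,-28],"claw": 0.8},{"travel": [2.4,17,0],"dr": [0,0,-35],"claw": 0.8},{"travel": [2.8,20.4,0],"dr": [0,0,-42],"claw": 0.8},{"travel": [3.2,23.8,0],"dr": [0,0,-49],"claw": 0.8},{"travel": [3.6,27.2,0.2],"dr": [0,0.6,-56],"claw": 0.8},{"travel": [3.6,27.2,0.2],"dr": [0,0.6,-59],"claw": 0.8},{"travel": [3.6,27.2,0.2],"dr": [0,0.6,-59],"claw": 0.8},{"travel": [3.6,27.2,0.2],"dr": [0,0.6,-59],"claw": 0.8}])

```text
time_s: 10.23
tool_pos: [0.6147, -0.0875, 0.1038]
tool_rot: [179.7, -0.6, -176.9]
force: [0.4, -0.1, -0.5]
grip_width: 0.0132
```

```bash
python3 -c "
from h import *
go([.6185,-.0888,.034],183.2)
t=env.read_camera('top');s=env.read_camera('side')
say(bars(im=t,box=(290,150,400,285)))
cv2.imwrite('pics/a5.png',np.hstack([cv2.resize(s[165:240,235:335],(400,300),interpolation=2),cv2.resize(t[165:285,280:400],(300,300),interpolation=2)]))"
```

```text
at [ 0.6147 -0.0875  0.1038] [ 179.7   -0.6 -176.9] w 0.0132 t 10.2 -> travel [-0.45 -0.18  6.97] dr [ 0.3 -0.6 -0.1]
xy [ 0.7079 -0.1782] ang 11.9 px [293.4 154.5] n 62 size mm [27. 24.]
xy [ 0.5534 -0.3353] ang 102.0 px [347.5 205.8] n 83 size mm [15. 47.]
xy [ 0.5451 -0.2614] ang 85.1 px [322.4 208.6] n 86 size mm [15. 44.]
xy [ 0.4866 -0.3335] ang 157.2 px [347.6 228.5] n 90 size mm [16. 48.]
xy [ 0.412  -0.3368] ang 143.9 px [349.6 254.3] n 90 size mm [16. 48.]
xy [ 0.3452 -0.3426] ang 27.8 px [352.3 277.8] n 63 size mm [47. 13.]
```

View pics/a5.png

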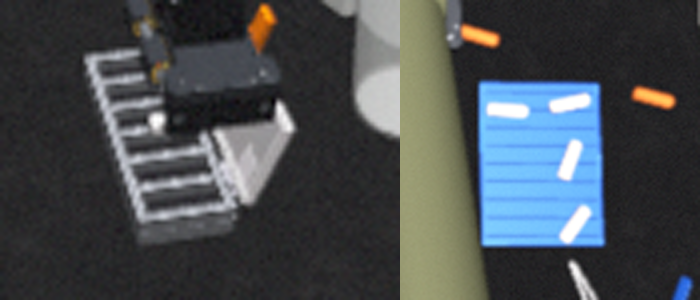

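The bar is held (white end visible under the gripper at crop (158,122)) and the other four lie unmoved. I'll lower it and release it.

Emit:
send_rows(series=[{"travel": [-0.4,-0.2,2],"dr": [0,-0.6,0],"claw": 0.8},{"travel": [-0.4,-0.2,4],"dr": [0,-0.6,0],"claw": 0.8},{"travel": [-0.4,-0.2,6],"dr": [0,-0.6,0],"claw": 0.8},{"travel": [-0.4,-0.2,7.1],"dr": [0,-0.6,0],"claw": 0.8},{"travel": [-0.4,-0.2,7.1],"dr": [0,-0.6,0],"claw": 0.8},{"travel": [-0.4,-0.2,7.1],"dr": [0,-0.6,0],"claw": 0.8},{"travel": [-0.4,-0.2,7.1],"dr": [0,-0.6,0],"claw": 0.8}])

```text
time_s: 10.92
tool_pos: [0.6205, -0.0893, 0.0363]
tool_rot: [179.8, 0.3, -176.9]
force: [0.3, -0.2, 0.2]
grip_width: 0.0133
```

```bash
python3 -c "
from h import *
go([.6185,-.0888,.032],183.2);print(env.get_obs()['force'])"
```

```text
at [ 0.6205 -0.0893  0.0363] [ 179.8    0.3 -176.9] w 0.0133 t 10.9 -> travel [0.2  0.06 0.43] dr [ 0.2  0.3 -0.1]
[ 0.30576705 -0.20112646  0.22605303]
```

Emit:
send_rows(series=[{"travel": [0.2,0,0.4],"dr": [0,0,0],"claw": 0.8},{"travel": [0.2,0,0.4],"dr": [0,0,0],"claw": 0.8},{"travel": [0.2,0,0.4],"dr": [0,0,0],"claw": 2.6},{"travel": [0.2,0,0.4],"dr": [0,0,0],"claw": 2.6},{"travel": [0.2,0,0.4],"dr": [0,0,0],"claw": 2.6},{"travel": [0.2,0,0.4],"dr": [0,0,0],"claw": 2.6}])

```text
time_s: 11.42
tool_pos: [0.618, -0.089, 0.0313]
tool_rot: [179.8, 0.2, -176.8]
force: [0.5, 0.4, -0.2]
grip_width: 0.025
```

Emit:
send_rows(series=[{"travel": [0,0,-2],"dr": [0,0,0],"claw": 2.6},{"travel": [0,0,-5],"dr": [0,0,0],"claw": 2.6},{"travel": [0,0,-9],"dr": [0,0,0],"claw": 2.6},{"travel": [4,-4,-9],"dr": [0,0,0],"claw": 4},{"travel": [8,-8,-9],"dr": [0,0,0],"claw": 4},{"travel": [12,-11,-9],"dr": [0,0,0],"claw": 4},{"travel": [15,-14,-9],"dr": [0,0,0],"claw": 4},{"travel": [18,-17,-9],"dr": [0,0,7],"claw": 4},{"travel": [19,-20,-9],"dr": [0,0,14],"claw": 4},{"travel": [20,-22,-9],"dr": [0,0,21],"claw": 4},{"travel": [20,-23,-9],"dr": [0,0,28],"claw": 4},{"travel": [20,-23,-9],"dr": [0,0,35],"claw": 4}])

```text
time_s: 12.42
tool_pos: [0.4272, -0.3363, 0.1196]
tool_rot: [179.9, 0.1, 147.3]
force: [0.6, 0.7, -0.7]
grip_width: 0.0401
```

```bash
python3 -c "
from h import *
go([.4112,-.3365,.10],143)
t=env.read_camera('top');s=env.read_camera('side')
say(bars(im=t,box=(300,175,395,285)))
say(bars('side',im=s,box=(195,250,295,315)))
cv2.imwrite('pics/a6.png',np.hstack([cv2.resize(s[165:240,235:335],(400,300),interpolation=2),cv2.resize(t[150:215,190:285],(400,300),interpolation=2)]))"
```

```text
at [ 0.4272 -0.3363  0.1196] [1.799e+02 1.000e-01 1.473e+02] w 0.0401 t 12.4 -> travel [ 1.34 -0.89  1.96] dr [0.1 0.1 4.3]
xy [ 0.5532 -0.3353] ang 103.1 px [347.5 205.8] n 83 size mm [15. 47.]
xy [ 0.5449 -0.2613] ang 84.8 px [322.4 208.6] n 83 size mm [15. 44.]
xy [ 0.4743 -0.3327] ang 155.8 px [347.5 232.7] n 25 size mm [ 9. 29.]
xy [ 0.4052 -0.3679] ang 56.6 px [360.4 256.7] n 36 size mm [52.  6.]
xy [ 0.4031 -0.3303] ang 137.5 px [347.4 257.4] n 46 size mm [15. 25.]
xy [ 0.3456 -0.3424] ang 27.1 px [352.3 277.7] n 61 size mm [46. 13.]
xy [ 0.5426 -0.2606] ang 87.2 px [265. 265.] n 73 size mm [49. 13.]
xy [ 0.5509 -0.3344] ang 102.6 px [272.9 287.1] n 89 size mm [15. 51.]
xy [ 0.4847 -0.3328] ang 156.7 px [247.3 289.7] n 98 size mm [17. 45.]
xy [ 0.4098 -0.3359] ang 142.9 px [218.2 294.2] n 97 size mm [16. 47.]
```

View pics/a6.png

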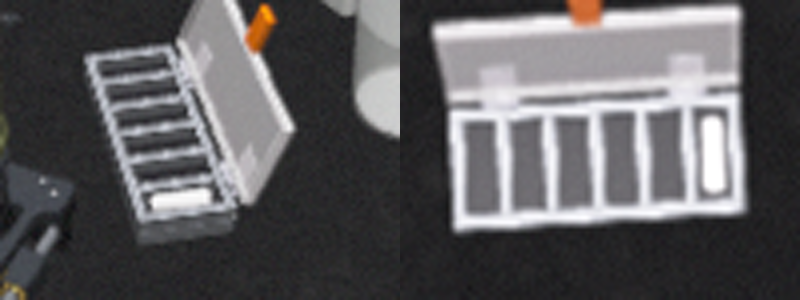

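The first bar lies down in the end pocket and the lid is still open. Second bar next.

Emit:
send_rows(series=[{"travel": [1.3,-0.9,2],"dr": [0,0,4.3],"claw": 4},{"travel": [1.3,-0.9,2],"dr": [0,0,4.3],"claw": 4},{"travel": [1.3,-0.9,2],"dr": [0,0,4.3],"claw": 4},{"travel": [1.3,-0.9,5],"dr": [0,0,4.3],"claw": 4},{"travel": [1.3,-0.9,5],"dr": [0,0,4.3],"claw": 4}])

```text
time_s: 12.93
tool_pos: [0.4142, -0.3285, 0.0667]
tool_rot: [179.6, -0.2, 144.2]
force: [-1.2, 1.8, 0.0]
grip_width: 0.04
```

```bash
python3 -c "
from h import *
go([.411,-.3363,.0075],143)"
```

```text
at [ 0.4142 -0.3285  0.0667] [179.6  -0.2 144.2] w 0.04 t 12.9 -> travel [-0.22 -0.86  5.92] dr [ 0.4 -0.2  1.2]
```

Emit:
send_rows(series=[{"travel": [-0.2,-0.8,2],"dr": [0,0,1.2],"claw": 4},{"travel": [-0.2,-0.8,2],"dr": [0,0,1.2],"claw": 4},{"travel": [-0.2,-0.8,2],"dr": [0,0,1.2],"claw": 4},{"travel": [-0.2,-0.8,2],"dr": [0,0,1.2],"claw": 4},{"travel": [-0.2,-0.8,2],"dr": [0,0,1.2],"claw": 4}])

```text
time_s: 13.35
tool_pos: [0.413, -0.3383, 0.0508]
tool_rot: [179.7, 0.1, 142.8]
force: [-0.3, -0.3, 0.4]
grip_width: 0.0401
```

```bash
python3 -c "
from h import *
go([.411,-.3363,.0075],143);print(env.get_obs()['joint_velocities'].round(1))"
```

```text
at [ 0.413  -0.3383  0.0508] [1.797e+02 1.000e-01 1.428e+02] w 0.0401 t 13.3 -> travel [0.3  0.02 4.33] dr [ 0.3  0.1 -0.2]
[ 0.1 -0.1  0.1  0.2  0.2 -0.2 -0.3]
```

Emit:
send_rows(series=[{"travel": [0.3,0,2],"dr": [0,0,0],"claw": 4},{"travel": [0.3,0,4.3],"dr": [0,0,0],"claw": 4},{"travel": [0.3,0,4.3],"dr": [0,0,0],"claw": 4},{"travel": [0.3,0,4.3],"dr": [0,0,0],"claw": 4},{"travel": [0.3,0,4.3],"dr": [0,0,0],"claw": 0.8},{"travel": [0.3,0,4.3],"dr": [0,0,0],"claw": 0.8},{"travel": [0.3,0,4.3],"dr": [0,0,0],"claw": 0.8},{"travel": [0.3,0,4.3],"dr": [0,0,0],"claw": 0.8},{"travel": [0.3,0,4.3],"dr": [0,0,0],"claw": 0.8},{"travel": [0.3,0,4.3],"dr": [0,0,0],"claw": 0.8}])

```text
time_s: 14.18
tool_pos: [0.4099, -0.3365, 0.0068]
tool_rot: [179.7, 0.1, 142.7]
force: [-0.8, 0.3, 2.6]
grip_width: 0.0135
```

Emit:
send_rows(series=[{"travel": [0,0,-2],"dr": [0,0,0],"claw": 0.8},{"travel": [0,0,-5],"dr": [0,0,0],"claw": 0.8},{"travel": [0,0,-8],"dr": [0,0,0],"claw": 0.8},{"travel": [0,0,-10],"dr": [0,0,0],"claw": 0.8},{"travel": [0,0,-10],"dr": [0,0,0],"claw": 0.8},{"travel": [0,0,-10],"dr": [0,0,0],"claw": 0.8},{"travel": [0,0,-10],"dr": [0,0,0],"claw": 0.8}])

```text
time_s: 14.77
tool_pos: [0.4087, -0.3363, 0.1055]
tool_rot: [179.7, -0.1, 142.7]
force: [0.6, 0.7, 0.1]
grip_width: 0.0135
```

```bash
python3 -c "
from h import *
go([.6157,-.0569,.11],183.2)"
```

```text
at [ 0.4087 -0.3363  0.1055] [ 1.797e+02 -1.000e-01  1.427e+02] w 0.0135 t 14.8 -> travel [ 0.47 34.77 -0.27] dr [  0.3   0.1 -40.5]
```

Emit:
send_rows(series=[{"travel": [0,3.9,0],"dr": [0,0,-5],"claw": 0.8},{"travel": [0,7.8,0],"dr": [0,0,-10],"claw": 0.8},{"travel": [0,11.7,0],"dr": [0,0,-15],"claw": 0.8},{"travel": [0,15.6,0],"dr": [0,0,-20],"claw": 0.8},{"travel": [0,19.5,0],"dr": [0,0,-25],"claw": 0.8},{"travel": [0,23.4,0],"dr": [0,0,-30],"claw": 0.8},{"travel": [0,27.3,0],"dr": [0,0,-35],"claw": 0.8},{"travel": [0.2,31.2,0],"dr": [0,0,-40.5],"claw": 0.8},{"travel": [0.5,34.8,0],"dr": [0,0,-40.5],"claw": 0.8},{"travel": [0.5,34.8,0],"dr": [0,0,-40.5],"claw": 0.8},{"travel": [0.5,34.8,0],"dr": [0,0,-40.5],"claw": 0.8},{"travel": [0.5,34.8,0],"dr": [0,0,-40.5],"claw": 0.8}])

```text
time_s: 15.77
tool_pos: [0.615, -0.0572, 0.1062]
tool_rot: [179.8, 0.0, -176.8]
force: [-0.8, -0.5, -0.4]
grip_width: 0.0138
```

Emit:
send_rows(series=[{"travel": [0,0,2],"dr": [0,0,0],"claw": 0.8},{"travel": [0,0,4],"dr": [0,0,0],"claw": 0.8},{"travel": [0,0,5],"dr": [0,0,0],"claw": 0.8},{"travel": [0,0,5],"dr": [0,0,0],"claw": 0.8},{"travel": [0,0,5],"dr": [0,0,0],"claw": 0.8},{"travel": [0,0,5],"dr": [0,0,0],"claw": 0.8}])

```text
time_s: 16.27
tool_pos: [0.6169, -0.0574, 0.059]
tool_rot: [179.8, 0.3, -176.9]
force: [0.5, 0.4, 0.4]
grip_width: 0.0137
```

```bash
python3 -c "
from h import *
go([.6157,-.0569,.0325],183.2)
say(bars(box=(290,180,395,275)))"
```

```text
at [ 0.6169 -0.0574  0.059 ] [ 179.8    0.3 -176.9] w 0.0137 t 16.3 -> travel [0.13 0.05 2.65] dr [ 0.2  0.3 -0.1]
xy [ 0.5532 -0.3351] ang 102.4 px [347.4 205.8] n 84 size mm [15. 47.]
xy [ 0.5451 -0.2614] ang 85.1 px [322.4 208.6] n 86 size mm [15. 44.]
xy [ 0.4866 -0.3335] ang 157.2 px [347.6 228.5] n 90 size mm [16. 48.]
```

Emit:
send_rows(series=[{"travel": [0.1,0,1.5],"dr": [0,0,0],"claw": 0.8},{"travel": [0.1,0,2.6],"dr": [0,0,0],"claw": 0.8},{"travel": [0.1,0,2.6],"dr": [0,0,0],"claw": 0.8},{"travel": [0.1,0,2.6],"dr": [0,0,0],"claw": 0.8},{"travel": [0.1,0,2.6],"dr": [0,0,0],"claw": 2.5},{"travel": [0.1,0,2.6],"dr": [0,0,0],"claw": 2.5},{"travel": [0.1,0,2.6],"dr": [0,0,0],"claw": 2.5},{"travel": [0.1,0,2.6],"dr": [0,0,0],"claw": 2.5},{"travel": [0.1,0,0],"dr": [0,0,0],"claw": 2.5},{"travel": [0.1,0,-4],"dr": [0,0,0],"claw": 2.5},{"travel": [0.1,0,-5],"dr": [0,0,0],"claw": 2.5}])

```text
time_s: 17.23
tool_pos: [0.6183, -0.0566, 0.1137]
tool_rot: [179.9, 0.6, -176.8]
force: [2.0, 0.2, 1.1]
grip_width: 0.0252
```

Emit:
send_rows(series=[{"travel": [2,-3.6,0],"dr": [0,0,4],"claw": 4},{"travel": [4,-7.2,0],"dr": [0,0,8],"claw": 4},{"travel": [6,-10.8,0],"dr": [0,0,12],"claw": 4},{"travel": [8,-14.4,0],"dr": [0,0,16],"claw": 4},{"travel": [10,-18,0],"dr": [0,0,20],"claw": 4},{"travel": [12,-21.6,0],"dr": [0,0,24],"claw": 4},{"travel": [14,-25.2,0],"dr": [0,0,26],"claw": 4},{"travel": [14.4,-26.8,3],"dr": [0,0,26],"claw": 4},{"travel": [14.4,-26.8,5],"dr": [0,0,26],"claw": 4},{"travel": [14.4,-26.8,5],"dr": [0,0,26],"claw": 4},{"travel": [14.4,-26.8,5],"dr": [0,0,26],"claw": 4},{"travel": [14.4,-26.8,5],"dr": [0,0,26],"claw": 4}])

```text
time_s: 18.23
tool_pos: [0.4881, -0.3314, 0.0579]
tool_rot: [179.7, 0.2, 157.3]
force: [0.4, 0.3, 0.9]
grip_width: 0.0401
```

```bash
python3 -c "
from h import *
go([.4856,-.3332,.0075],157)
t=env.read_camera('top');s=env.read_camera('side');say(bars('side',im=s,box=(195,250,295,315)))
cv2.imwrite('pics/t7.png',t)
h=t[174:202,200:274].min(2);b=h>243
for bb,c,st in blobs(b,15,300): print('pocket?',c+[200,174],st,pt('top',c+[200,174],.03)[:2].round(4))
print(h[12])"
```

```text
at [ 0.4881 -0.3314  0.0579] [179.7   0.2 157.3] w 0.0401 t 18.2 -> travel [ 0.18 -0.29  5.04] dr [0.3 0.2 0.3]
xy [ 0.5426 -0.2606] ang 87.2 px [265. 265.] n 73 size mm [49. 13.]
xy [ 0.551  -0.3343] ang 102.6 px [272.9 287.1] n 88 size mm [14. 51.]
pocket? [252.52631579 183.12280702] [51  2  4 15 57] [ 0.6173 -0.0558]
pocket? [263.71929825 183.01754386] [62  2  5 15 57] [ 0.6176 -0.0885]
[ 34  69 151 228 237 177 112 103 107 110 107 108 116 175 230 238 177 115
 104 108 107 109 107 121 176 229 240 180 114 107 109 107 107 106 118 174
 229 238 180 115 107 106 106 106 106 118 172 230 235 177 175 248 255 255
 255 223 141 166 227 235 174 159 243 255 255 255 238 164 163 227 236 167
  71  33]
```

Emit:
send_rows(series=[{"travel": [0.2,-0.3,2.5],"dr": [0,0,0],"claw": 4},{"travel": [0.2,-0.3,5],"dr": [0,0,0],"claw": 4},{"travel": [0.2,-0.3,5],"dr": [0,0,0],"claw": 4},{"travel": [0.2,-0.3,5],"dr": [0,0,0],"claw": 4},{"travel": [0.2,-0.3,5],"dr": [0,0,0],"claw": 0.8},{"travel": [0.2,-0.3,5],"dr": [0,0,0],"claw": 0.8},{"travel": [0.2,-0.3,5],"dr": [0,0,0],"claw": 0.8},{"travel": [0.2,-0.3,5],"dr": [0,0,0],"claw": 0.8},{"travel": [0.2,-0.3,5],"dr": [0,0,0],"claw": 0.8},{"travel": [0.2,-0.3,5],"dr": [0,0,0],"claw": 0.8},{"travel": [0.2,-0.3,2],"dr": [0,0,0],"claw": 0.8},{"travel": [0.2,-0.3,-2],"dr": [0,0,0],"claw": 0.8}])

```text
time_s: 19.33
tool_pos: [0.4805, -0.3325, 0.0735]
tool_rot: [179.6, -0.4, 157.2]
force: [0.5, 0.4, 1.0]
grip_width: 0.0138
```

Emit:
send_rows(series=[{"travel": [0,0,-2],"dr": [0,0,0],"claw": 0.8},{"travel": [0,4,-3],"dr": [0,0,-4],"claw": 0.8},{"travel": [0,8,-3],"dr": [0,0,-8],"claw": 0.8},{"travel": [0,12,-3],"dr": [0,0,-12],"claw": 0.8},{"travel": [0,16,-3],"dr": [0,0,-16],"claw": 0.8},{"travel": [0,20,-3],"dr": [0,0,-20],"claw": 0.8},{"travel": [0,24,-3],"dr": [0,0,-24],"claw": 0.8},{"travel": [0,28,-3],"dr": [0,0,-26],"claw": 0.8},{"travel": [0.2,32,-3],"dr": [0,0,-26],"claw": 0.8},{"travel": [0.2,33.4,-2],"dr": [0,0,-26],"claw": 0.8},{"travel": [0.2,33.4,-2],"dr": [0,0,-26],"claw": 0.8},{"travel": [0.2,33.4,-2],"dr": [0,0,-26],"claw": 0.8}])

```text
time_s: 20.33
tool_pos: [0.6105, -0.0248, 0.0975]
tool_rot: [179.8, 0.1, -176.7]
force: [-0.3, -2.1, -0.3]
grip_width: 0.0135
```

```bash
python3 -c "
from h import *
go([.614,-.025,.0325],183.2)
say(bars(box=(290,180,395,275)))"
```

```text
at [ 0.6105 -0.0248  0.0975] [ 1.798e+02  1.000e-01 -1.767e+02] w 0.0135 t 20.3 -> travel [-0.33 -0.07  6.5 ] dr [0.2 0.1 0.1]
xy [ 0.5532 -0.3351] ang 102.4 px [347.4 205.8] n 84 size mm [15. 47.]
xy [ 0.5451 -0.2614] ang 85.1 px [322.4 208.6] n 86 size mm [15. 44.]
```

Emit:
send_rows(series=[{"travel": [-0.3,-0.1,2],"dr": [0,0,0],"claw": 0.8},{"travel": [-0.3,-0.1,4],"dr": [0,0,0],"claw": 0.8},{"travel": [-0.3,-0.1,6],"dr": [0,0,0],"claw": 0.8},{"travel": [-0.3,-0.1,6],"dr": [0,0,0],"claw": 0.8},{"travel": [-0.3,-0.1,6],"dr": [0,0,0],"claw": 0.8},{"travel": [-0.3,-0.1,6],"dr": [0,0,0],"claw": 0.8}])

```text
time_s: 20.88
tool_pos: [0.615, -0.0278, 0.0394]
tool_rot: [179.8, 0.3, -176.9]
force: [0.1, -0.3, -0.3]
grip_width: 0.0135
```

```bash
python3 -c "
from h import *
go([.614,-.025,.0325],183.2)"
```

```text
at [ 0.615  -0.0278  0.0394] [ 179.8    0.3 -176.9] w 0.0135 t 20.9 -> travel [0.09 0.28 0.69] dr [ 0.2  0.3 -0.1]
```

Emit:
send_rows(series=[{"travel": [0.1,0.2,0.6],"dr": [0,0,0],"claw": 0.8},{"travel": [0.1,0.2,0.6],"dr": [0,0,0],"claw": 0.8},{"travel": [0.1,0.2,0.6],"dr": [0,0,0],"claw": 0.8},{"travel": [0.1,0.2,0.6],"dr": [0,0,0],"claw": 2.5},{"travel": [0.1,0.2,0.6],"dr": [0,0,0],"claw": 2.5},{"travel": [0.1,0.2,0.6],"dr": [0,0,0],"claw": 2.5},{"travel": [0.1,0.2,0.6],"dr": [0,0,0],"claw": 2.5},{"travel": [0.1,0.2,-2],"dr": [0,0,0],"claw": 2.5},{"travel": [0.1,0.2,-6],"dr": [0,0,0],"claw": 2.5},{"travel": [0.1,0.2,-7],"dr": [0,0,0],"claw": 4}])

```text
time_s: 21.72
tool_pos: [0.616, -0.0242, 0.1136]
tool_rot: [179.8, 0.6, -176.8]
force: [2.4, 0.2, 0.9]
grip_width: 0.0273
```

Emit:
send_rows(series=[{"travel": [0.7,-2.4,0],"dr": [0,0,7],"claw": 4},{"travel": [1.5,-4.8,0],"dr": [0,0,14],"claw": 4},{"travel": [2.5,-7.2,0],"dr": [0,0,21],"claw": 4},{"travel": [3.5,-9.6,0],"dr": [0,0,28],"claw": 4},{"travel": [4.5,-12,0],"dr": [0,0,35],"claw": 4},{"travel": [5.5,-14.4,0],"dr": [0,0,42],"claw": 4},{"travel": [6.5,-16.8,0],"dr": [0,0,49],"claw": 4},{"travel": [7.5,-19.2,0],"dr": [0,0,56],"claw": 4},{"travel": [8.3,-21.2,0],"dr": [0,0,63],"claw": 4},{"travel": [8.3,-23.2,0],"dr": [0,0,70],"claw": 4},{"travel": [8.3,-23.2,0],"dr": [0,0,77],"claw": 4},{"travel": [8.3,-23.2,0],"dr": [0,0,84],"claw": 4}])

```text
time_s: 22.72
tool_pos: [0.5426, -0.2632, 0.1072]
tool_rot: [179.8, -0.1, 98.7]
force: [0.2, 0.3, 0.7]
grip_width: 0.0401
```

Emit:
send_rows(series=[{"travel": [0,0,1.5],"dr": [0,0,7],"claw": 4},{"travel": [0,0,3],"dr": [0,0,14],"claw": 4},{"travel": [0,0,5],"dr": [0,0,14],"claw": 4},{"travel": [0,0,5],"dr": [0,0,14],"claw": 4},{"travel": [0,0,5],"dr": [0,0,14],"claw": 4},{"travel": [0,0,5],"dr": [0,0,14],"claw": 4}])

```text
time_s: 23.22
tool_pos: [0.5439, -0.2609, 0.0581]
tool_rot: [179.7, -0.2, 85.2]
force: [0.2, -1.1, -0.3]
grip_width: 0.04
```

```bash
cat >> h.py <<'E'
def pockets(t=None):
    t=env.read_camera("top") if t is None else t
    for bb,c,st in blobs(t[174:202,200:274].min(2)>243,15,300): print('pocket',st[2:],pt('top',c+[200,174],.03)[:2].round(4))
E
python3 -c "
from h import *
go([.544,-.261,.0075],86)
t=env.read_camera('top');pockets(t);say(bars(im=t,box=(290,180,395,275)))
say(bars('side',box=(195,250,295,315)))"
```

```text
at [ 0.5439 -0.2609  0.0581] [179.7  -0.2  85.2] w 0.04 t 23.2 -> travel [-0.03 -0.01  5.06] dr [ 0.3 -0.2 -0.8]
pocket [ 4 15 58] [ 0.6147 -0.0237]
pocket [ 4 15 57] [ 0.6173 -0.0558]
pocket [ 5 15 60] [ 0.6178 -0.0884]
xy [ 0.6206 -0.383 ] ang 74.1 px [362.9 183.3] n 77 size mm [73. 11.]
xy [ 0.587  -0.3204] ang 120.4 px [342.1 194.5] n 50 size mm [21. 22.]
xy [ 0.5599 -0.2509] ang 167.5 px [318.8 203.6] n 60 size mm [15. 55.]
xy [ 0.5535 -0.4249] ang 50.9 px [378.  205.8] n 32 size mm [20. 17.]
xy [ 0.5426 -0.2606] ang 87.2 px [265. 265.] n 73 size mm [49. 13.]
xy [ 0.551  -0.3343] ang 102.6 px [272.9 287.1] n 88 size mm [14. 51.]
```

Emit:
send_rows(series=[{"travel": [0,0,2.5],"dr": [0,0,0],"claw": 4},{"travel": [0,0,5],"dr": [0,0,0],"claw": 4},{"travel": [0,0,5],"dr": [0,0,0],"claw": 4},{"travel": [0,0,5],"dr": [0,0,0],"claw": 4},{"travel": [0,0,5],"dr": [0,0,0],"claw": 0.8},{"travel": [0,0,5],"dr": [0,0,0],"claw": 0.8},{"travel": [0,0,5],"dr": [0,0,0],"claw": 0.8},{"travel": [0,0,5],"dr": [0,0,0],"claw": 0.8},{"travel": [0,0,5],"dr": [0,0,0],"claw": 0.8},{"travel": [0,0,5],"dr": [0,0,0],"claw": 0.8},{"travel": [0,0,2],"dr": [0,0,0],"claw": 0.8},{"travel": [0,0,-2],"dr": [0,0,0],"claw": 0.8}])

```text
time_s: 24.32
tool_pos: [0.5398, -0.2594, 0.0738]
tool_rot: [-179.7, -0.4, 85.2]
force: [0.9, -1.3, -0.7]
grip_width: 0.0134
```

Emit:
send_rows(series=[{"travel": [0,0,-3],"dr": [0,0,-7],"claw": 0.8},{"travel": [2,0.3,-3],"dr": [0,0,-14],"claw": 0.8},{"travel": [5,0.8,-3],"dr": [0,0,-21],"claw": 0.8},{"travel": [8,1.3,-3],"dr": [0,0,-28],"claw": 0.8},{"travel": [11,1.9,-3],"dr": [0,0,-35],"claw": 0.8},{"travel": [14,2.5,-3],"dr": [0,0,-42],"claw": 0.8},{"travel": [17,3,-3],"dr": [0,0,-49],"claw": 0.8},{"travel": [20,3.5,-3],"dr": [0,0,-56],"claw": 0.8},{"travel": [23,4,-3],"dr": [0,0,-63],"claw": 0.8},{"travel": [25,4.4,-3],"dr": [0,0,-70],"claw": 0.8},{"travel": [27.2,4.7,-3],"dr": [0,0,-77],"claw": 0.8},{"travel": [27.2,4.7,-3],"dr": [0,0,-84],"claw": 0.8}])

```text
time_s: 25.32
tool_pos: [0.613, 0.0131, 0.1088]
tool_rot: [179.5, 0.2, 169.9]
force: [-0.2, 1.1, -0.5]
grip_width: 0.014
```

Emit:
send_rows(series=[{"travel": [0,0,0],"dr": [0,0,-7],"claw": 0.8},{"travel": [0,0,0],"dr": [0,0,-14],"claw": 0.8},{"travel": [0,0,2],"dr": [0,0,-14],"claw": 0.8},{"travel": [0,0,4],"dr": [0,0,-14],"claw": 0.8},{"travel": [0,0,4],"dr": [0,0,-14],"claw": 0.8},{"travel": [0,0,4],"dr": [0,0,-14],"claw": 0.8},{"travel": [0,0,4],"dr": [0,0,-14],"claw": 0.8}])

```text
time_s: 25.9
tool_pos: [0.6133, 0.0064, 0.0692]
tool_rot: [179.8, 0.3, -176.8]
force: [-0.3, 0.4, 0.1]
grip_width: 0.0131
```

```bash
python3 -c "
from h import *
go([.6125,.007,.0325],183.2)
say(bars(box=(290,180,395,275)))"
```

```text
at [0.6133 0.0064 0.0692] [ 179.8    0.3 -176.8] w 0.0131 t 25.9 -> travel [0.09 0.05 3.67] dr [ 0.2  0.3 -0. ]
xy [ 0.5532 -0.3351] ang 102.4 px [347.4 205.8] n 84 size mm [15. 47.]
```

Emit:
send_rows(series=[{"travel": [0.1,0,2],"dr": [0,0,0],"claw": 0.8},{"travel": [0.1,0,3.6],"dr": [0,0,0],"claw": 0.8},{"travel": [0.1,0,3.6],"dr": [0,0,0],"claw": 0.8},{"travel": [0.1,0,3.6],"dr": [0,0,0],"claw": 0.8},{"travel": [0.1,0,3.6],"dr": [0,0,0],"claw": 2.5},{"travel": [0.1,0,3.6],"dr": [0,0,0],"claw": 2.5},{"travel": [0.1,0,3.6],"dr": [0,0,0],"claw": 2.5},{"travel": [0.1,0,3.6],"dr": [0,0,0],"claw": 2.5},{"travel": [0.1,0,1],"dr": [0,0,0],"claw": 2.5},{"travel": [0.1,0,-3],"dr": [0,0,0],"claw": 2.5},{"travel": [0.1,0,-4],"dr": [0,0,0],"claw": 4}])

```text
time_s: 26.87
tool_pos: [0.6147, 0.0067, 0.114]
tool_rot: [179.8, 0.7, -176.8]
force: [2.0, 0.4, 0.8]
grip_width: 0.027
```

Emit:
send_rows(series=[{"travel": [0.7,-3.2,0],"dr": [0,0,7],"claw": 4},{"travel": [1.5,-6.4,0],"dr": [0,0,14],"claw": 4},{"travel": [2.3,-9.6,0],"dr": [0,0,21],"claw": 4},{"travel": [3.1,-12.8,0],"dr": [0,0,28],"claw": 4},{"travel": [3.9,-16,0],"dr": [0,0,35],"claw": 4},{"travel": [4.7,-19.2,0],"dr": [0,0,42],"claw": 4},{"travel": [5.5,-22.4,0],"dr": [0,0,49],"claw": 4},{"travel": [6.3,-25.6,0],"dr": [0,0,56],"claw": 4},{"travel": [7.1,-28.8,0],"dr": [0,0,63],"claw": 4},{"travel": [7.9,-32,0],"dr": [0,0,70],"claw": 4},{"travel": [7.9,-33.8,0],"dr": [0,0,77],"claw": 4},{"travel": [7.9,-33.8,0],"dr": [0,0,80.7],"claw": 4}])

```text
time_s: 27.87
tool_pos: [0.5496, -0.343, 0.1071]
tool_rot: [179.8, 0.1, 101.7]
force: [-1.2, 0.0, 0.6]
grip_width: 0.0403
```

Emit:
send_rows(series=[{"travel": [0,0,2],"dr": [0,0,0],"claw": 4},{"travel": [0,0,5],"dr": [0,0,0],"claw": 4},{"travel": [0,0,5],"dr": [0,0,0],"claw": 4},{"travel": [0,0,5],"dr": [0,0,0],"claw": 4},{"travel": [0,0,5],"dr": [0,0,0],"claw": 4}])

```text
time_s: 28.28
tool_pos: [0.5525, -0.3357, 0.0581]
tool_rot: [179.7, -0.1, 102.5]
force: [0.2, -0.7, 0.6]
grip_width: 0.0397
```

```bash
python3 -c "
from h import *
go([.552,-.3347,.0075],102.5)
pockets();say(bars('side',box=(195,250,295,315)))"
```

```text
at [ 0.5525 -0.3357  0.0581] [ 1.797e+02 -1.000e-01  1.025e+02] w 0.0397 t 28.3 -> travel [ 0.1  -0.05  5.06] dr [ 0.3 -0.1  0. ]
pocket [ 4 15 51] [0.6127 0.006 ]
pocket [ 4 15 57] [ 0.615  -0.0238]
pocket [ 4 15 57] [ 0.6173 -0.0558]
pocket [ 5 15 56] [ 0.6177 -0.0886]
xy [ 0.5511 -0.3346] ang 102.2 px [272.9 287.2] n 87 size mm [14. 51.]
```

Emit:
send_rows(series=[{"travel": [0.1,0,2.5],"dr": [0,0,0],"claw": 4},{"travel": [0.1,0,5],"dr": [0,0,0],"claw": 4},{"travel": [0.1,0,5],"dr": [0,0,0],"claw": 4},{"travel": [0.1,0,5],"dr": [0,0,0],"claw": 4},{"travel": [0.1,0,5],"dr": [0,0,0],"claw": 0.8},{"travel": [0.1,0,5],"dr": [0,0,0],"claw": 0.8},{"travel": [0.1,0,5],"dr": [0,0,0],"claw": 0.8},{"travel": [0.1,0,5],"dr": [0,0,0],"claw": 0.8},{"travel": [0.1,0,5],"dr": [0,0,0],"claw": 0.8},{"travel": [0.1,0,5],"dr": [0,0,0],"claw": 0.8},{"travel": [0.1,0,2],"dr": [0,0,0],"claw": 0.8},{"travel": [0.1,0,-2],"dr": [0,0,0],"claw": 0.8}])

```text
time_s: 29.38
tool_pos: [0.5482, -0.333, 0.0732]
tool_rot: [-179.9, -0.5, 102.5]
force: [0.0, -0.6, -0.1]
grip_width: 0.0137
```

Emit:
send_rows(series=[{"travel": [1,0.3,-3],"dr": [0,0,-7],"claw": 0.8},{"travel": [4,1.6,-3],"dr": [0,0,-14],"claw": 0.8},{"travel": [7,2.8,-3],"dr": [0,0,-21],"claw": 0.8},{"travel": [10,4,-3],"dr": [0,0,-28],"claw": 0.8},{"travel": [13,5.2,-3],"dr": [0,0,-35],"claw": 0.8},{"travel": [16.5,6.5,-3],"dr": [0,0,-42],"claw": 0.8},{"travel": [20,7.9,-3],"dr": [0,0,-49],"claw": 0.8},{"travel": [23.5,9.2,-3],"dr": [0,0,-56],"claw": 0.8},{"travel": [27,10.6,-3],"dr": [0,0,-63],"claw": 0.8},{"travel": [30.5,12,-3],"dr": [0,0,-70],"claw": 0.8},{"travel": [34,13.4,-3],"dr": [0,0,-77],"claw": 0.8},{"travel": [35.2,13.8,-3],"dr": [0,0,-80.7],"claw": 0.8}])

```text
time_s: 30.38
tool_pos: [0.6099, 0.0469, 0.1091]
tool_rot: [179.5, 0.3, -176.1]
force: [-0.6, 1.8, 0.3]
grip_width: 0.0137
```

Emit:
send_rows(series=[{"travel": [0,0,0],"dr": [0,0,0],"claw": 0.8},{"travel": [0,0,2],"dr": [0,0,0],"claw": 0.8},{"travel": [0,0,4],"dr": [0,0,0],"claw": 0.8},{"travel": [0,0,4],"dr": [0,0,0],"claw": 0.8},{"travel": [0,0,4],"dr": [0,0,0],"claw": 0.8},{"travel": [0,0,4],"dr": [0,0,0],"claw": 0.8}])

```text
time_s: 30.88
tool_pos: [0.6106, 0.0379, 0.0692]
tool_rot: [179.8, 0.3, -176.9]
force: [0.2, 0.6, 0.1]
grip_width: 0.0136
```

```bash
python3 -c "
from h import *
go([.6108,.0389,.0325],183.2)
say(bars(box=(290,180,395,275)))"
```

```text
at [0.6106 0.0379 0.0692] [ 179.8    0.3 -176.9] w 0.0136 t 30.9 -> travel [-0.    0.09  3.67] dr [ 0.2  0.3 -0.1]
```

Emit:
send_rows(series=[{"travel": [0,0.1,2],"dr": [0,0,0],"claw": 0.8},{"travel": [0,0.1,3.6],"dr": [0,0,0],"claw": 0.8},{"travel": [0,0.1,3.6],"dr": [0,0,0],"claw": 0.8},{"travel": [0,0.1,3.6],"dr": [0,0,0],"claw": 0.8},{"travel": [0,0.1,3.6],"dr": [0,0,0],"claw": 2.5},{"travel": [0,0.1,3.6],"dr": [0,0,0],"claw": 2.5},{"travel": [0,0.1,3.6],"dr": [0,0,0],"claw": 2.5},{"travel": [0,0.1,3.6],"dr": [0,0,0],"claw": 2.5},{"travel": [0,0.1,1],"dr": [0,0,0],"claw": 2.5},{"travel": [0,0.1,-3],"dr": [0,0,0],"claw": 2.5},{"travel": [0,0.1,-7],"dr": [0,0,0],"claw": 4},{"travel": [0,0.1,-11],"dr": [0,0,0],"claw": 4}])

```text
time_s: 31.93
tool_pos: [0.6092, 0.0396, 0.1803]
tool_rot: [179.8, 0.2, -176.8]
force: [0.7, 0.1, -0.4]
grip_width: 0.032
```

Emit:
send_rows(series=[{"travel": [1,1,-4],"dr": [0,0,0],"claw": 5},{"travel": [2,3.5,-4],"dr": [0,0,7],"claw": 5},{"travel": [3,6,-4],"dr": [0,0,14],"claw": 5},{"travel": [4,9,-4],"dr": [0,0,21],"claw": 5},{"travel": [5,12,-4],"dr": [0,0,28],"claw": 5},{"travel": [6,14,-4],"dr": [0,0,35],"claw": 5},{"travel": [6,14,-4],"dr": [0,0,42],"claw": 5},{"travel": [6,14,-4],"dr": [0,0,49],"claw": 5},{"travel": [6,14,-4],"dr": [0,0,56],"claw": 5},{"travel": [6,14,-4],"dr": [0,0,63],"claw": 5},{"travel": [6,14,-4],"dr": [0,0,68],"claw": 5},{"travel": [6,14,-4],"dr": [0,0,68],"claw": 5}])

```text
time_s: 32.93
tool_pos: [0.5418, 0.1759, 0.2191]
tool_rot: [179.7, -0.1, 115.1]
force: [-1.0, -0.2, -0.3]
grip_width: 0.0502
```

```bash
cat >> h.py <<'E'
def tile(im,box,n="top"):
    hsv=cv2.cvtColor(im,cv2.COLOR_BGR2HSV);m=np.zeros(im.shape[:2],bool);m[box[1]:box[3],box[0]:box[2]]=1
    for b,c,st in blobs(m&(hsv[...,2]>150)&(hsv[...,1]<70),20,400):
        ys,xs=np.nonzero(b);P=np.array([pt(n,x,.112)[:2] for x in zip(xs,ys)]);v=np.linalg.svd(P-P.mean(0))[2][0]
        print("tile",n,c.round(1),st[4],P.mean(0).round(4),"dir",(np.degrees(np.arctan2(v[1],v[0]))%180).round(1))
E
python3 -c "
from h import *
t=env.read_camera('top');s=env.read_camera('side');pockets(t);tile(t,(105,205,150,240));tile(s,(215,118,245,150),'side')
say(bars(im=t,box=(290,180,395,275)))
cv2.imwrite('pics/a8.png',np.vstack([np.hstack([cv2.resize(t[150:245,90:280],(400,200),interpolation=2),cv2.resize(s[110:210,205:305],(200,200),interpolation=2)]),cv2.resize(s[165:235,215:355],(600,300),interpolation=2)]))
go([.4944,.277,.20],115)"
```

```text
pocket [ 4 15 51] [0.6127 0.006 ]
pocket [ 5 15 63] [ 0.6156 -0.0301]
pocket [ 4 15 57] [ 0.6173 -0.0558]
pocket [ 5 15 58] [ 0.6174 -0.0886]
pocket [ 4 15 57] [0.6113 0.0404]
tile side [226.9 129.8] 52 [0.4918 0.2738] dir 114.7
at [0.5418 0.1758 0.219 ] [ 1.797e+02 -1.000e-01  1.154e+02] w 0.0498 t 33.0 -> travel [11.17  0.04  1.92] dr [ 0.3 -0.1  0.4]
```

View pics/a8.png

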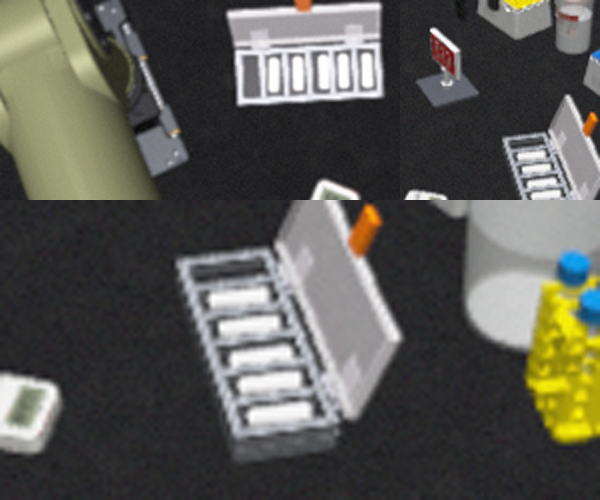

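All five bars lie in their own pockets, the lid is open, and no white bars are left on the bench. Now the tile: grip its top across its thickness and turn.

Emit:
send_rows(series=[{"travel": [4,0,0],"dr": [0,0,0],"claw": 5},{"travel": [8,-0.2,0],"dr": [0,0,0],"claw": 5},{"travel": [11.1,-0.2,1],"dr": [0,0,0],"claw": 5},{"travel": [11.1,-0.2,3],"dr": [0,0,0],"claw": 5},{"travel": [11.1,-0.2,5],"dr": [0,0,0],"claw": 5},{"travel": [11.1,-0.2,7],"dr": [0,0,0],"claw": 5},{"travel": [11.1,-0.2,7],"dr": [0,0,0],"claw": 5},{"travel": [11.1,-0.2,7],"dr": [0,0,0],"claw": 5},{"travel": [11.1,-0.2,7],"dr": [0,0,0],"claw": 5}])

```text
time_s: 33.78
tool_pos: [0.4937, 0.2759, 0.1501]
tool_rot: [179.6, -0.1, 115.2]
force: [0.6, 0.5, -0.5]
grip_width: 0.0496
```

```bash
python3 -c "
from h import *
go([.493,.2755,.083],115)
s=env.read_camera('side')
cv2.imwrite('pics/a9.png',np.hstack([cv2.resize(s[100:175,195:270],(400,400),interpolation=2),cv2.resize(s[170:220,245:295],(400,400),interpolation=2)]))"
```

```text
at [0.4937 0.2759 0.1501] [ 1.796e+02 -1.000e-01  1.152e+02] w 0.0496 t 33.8 -> travel [-0.02 -0.12  6.71] dr [ 0.4 -0.1  0.2]
```

View pics/a9.png

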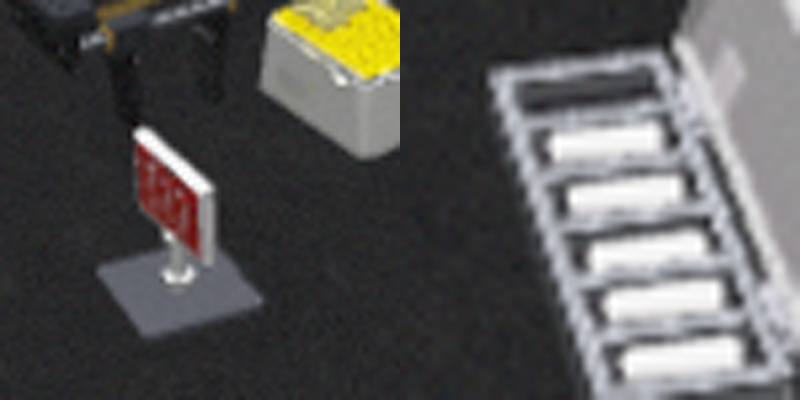

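The fingers straddle the tile (tile top at about (172,158) in the left crop); all five bars look flat and seated in the right crop. I'll descend and grip.

Emit:
send_rows(series=[{"travel": [0,-0.1,2],"dr": [0,0,0],"claw": 5},{"travel": [0,-0.1,4],"dr": [0,0,0],"claw": 5},{"travel": [0,-0.1,6],"dr": [0,0,0],"claw": 5},{"travel": [0,-0.1,6.7],"dr": [0,0,0],"claw": 5},{"travel": [0,-0.1,6.7],"dr": [0,0,0],"claw": 5},{"travel": [0,-0.1,6.7],"dr": [0,0,0],"claw": 0.4},{"travel": [0,-0.1,6.7],"dr": [0,0,0],"claw": 0.4},{"travel": [0,-0.1,6.7],"dr": [0,0,0],"claw": 0.4},{"travel": [0,-0.1,6.7],"dr": [0,0,0],"claw": 0.4},{"travel": [0,-0.1,6.7],"dr": [0,0,0],"claw": 0.4},{"travel": [0,-0.1,6.7],"dr": [0,0,0],"claw": 0.4},{"travel": [0,-0.1,6.7],"dr": [0,0,0],"claw": 0.4}], grip_force=12)

```text
time_s: 34.83
tool_pos: [0.4939, 0.2761, 0.0824]
tool_rot: [179.5, -0.1, 115.2]
force: [8.6, 4.0, -6.1]
grip_width: 0.0116
```

```bash
python3 -c "
from h import *
go([.493,.2755,.083],115);o=env.get_obs();print(o['force'],o['qpos'].round(0))"
```

```text
at [0.4939 0.2761 0.0824] [ 1.795e+02 -1.000e-01  1.152e+02] w 0.0116 t 34.8 -> travel [-0.02 -0.1  -0.06] dr [ 0.5 -0.1  0.2]
[ 8.64939484  4.03974774 -6.07225678] [  4.  19. -41. 104.  14.  62. -17.]
```

Emit:
send_rows(series=[{"travel": [0,0.1,0],"dr": [0,0,-4],"claw": 0.4},{"travel": [0,0.1,0],"dr": [0,0,-10],"claw": 0.4},{"travel": [0,0.1,0],"dr": [0,0,-16],"claw": 0.4},{"travel": [0,0.1,0],"dr": [0,0,-22],"claw": 0.4},{"travel": [0,0.1,0],"dr": [0,0,-28],"claw": 0.4},{"travel": [0,0.1,0],"dr": [0,0,-34],"claw": 0.4},{"travel": [0,0.1,0],"dr": [0,0,-40],"claw": 0.4},{"travel": [0,0.1,0],"dr": [0,0,-46],"claw": 0.4},{"travel": [0,0.1,0],"dr": [0,0,-52],"claw": 0.4},{"travel": [0,0.1,0],"dr": [0,0,-58],"claw": 0.4},{"travel": [0,0.1,0],"dr": [0,0,-64],"claw": 0.4},{"travel": [0,0.1,0],"dr": [0,0,-70],"claw": 0.4}])

```text
time_s: 35.83
tool_pos: [0.4954, 0.278, 0.0825]
tool_rot: [179.5, 0.5, -174.5]
force: [6.0, 6.0, -6.4]
grip_width: 0.0103
```

```bash
python3 -c "
from h import *
go([.493,.2755,.083],185);o=env.get_obs();print(o['force'],o['wrist_torque'],o['qpos'].round(0))"
```

```text
at [0.4954 0.278  0.0825] [ 179.5    0.5 -174.5] w 0.0103 t 35.8 -> travel [ 0.27 -0.23 -0.05] dr [0.5 0.5 0.5]
[ 5.9602046   6.02389366 -6.35901673] [ 1.27255095 -1.38603881 -0.04918943] [ 13.  23. -54. 103.  21.  63.  48.]
```

Emit:
send_rows(series=[{"travel": [-0.1,0.1,0],"dr": [0,0,-4],"claw": 0.4},{"travel": [-0.1,0.1,0],"dr": [0,0,-10],"claw": 0.4},{"travel": [-0.1,0.1,0],"dr": [0,0,-16],"claw": 0.4},{"travel": [-0.1,0.1,0],"dr": [0,0,-22],"claw": 0.4},{"travel": [-0.1,0.1,0],"dr": [0,0,-28],"claw": 0.4},{"travel": [-0.1,0.1,0],"dr": [0,0,-34],"claw": 0.4},{"travel": [-0.1,0.1,0],"dr": [0,0,-40],"claw": 0.4},{"travel": [-0.1,0.1,0],"dr": [0,0,-46],"claw": 0.4},{"travel": [-0.1,0.1,0],"dr": [0,0,-52],"claw": 0.4},{"travel": [-0.1,0.1,0],"dr": [0,0,-58],"claw": 0.4},{"travel": [-0.1,0.1,0],"dr": [0,0,-64],"claw": 0.4},{"travel": [-0.1,0.1,0],"dr": [0,0,-64],"claw": 0.4}])

```text
time_s: 36.83
tool_pos: [0.4944, 0.2794, 0.0825]
tool_rot: [-179.9, 0.6, -110.5]
force: [-0.4, 5.3, -1.9]
grip_width: 0.01
```

Emit:
send_rows(series=[{"travel": [0,0,0],"dr": [0,0,0],"claw": 5},{"travel": [0,0,0],"dr": [0,0,0],"claw": 5},{"travel": [0,0,0],"dr": [0,0,0],"claw": 5},{"travel": [0,0,0],"dr": [0,0,0],"claw": 5},{"travel": [0,0,0],"dr": [0,0,0],"claw": 5},{"travel": [0,0,-3],"dr": [0,0,0],"claw": 5},{"travel": [0,0,-6],"dr": [0,0,0],"claw": 5},{"travel": [0,0,-9],"dr": [0,0,0],"claw": 5},{"travel": [0,0,-9],"dr": [0,0,0],"claw": 5},{"travel": [0,0,-9],"dr": [0,0,0],"claw": 5}])

```text
time_s: 37.67
tool_pos: [0.4948, 0.277, 0.1736]
tool_rot: [-179.7, 0.4, -110.8]
force: [0.3, -0.4, -0.9]
grip_width: 0.0496
```

```bash
python3 -c "
from h import *
go([.4955,.278,.17],250);o=env.get_obs();print(o['force'],o['wrist_torque'],o['qpos'].round(0))
t=env.read_camera('top');s=env.read_camera('side');tile(t,(105,205,150,240));tile(s,(215,118,245,150),'side')"
```

```text
at [0.4948 0.277  0.1736] [-179.7    0.4 -110.8] w 0.0496 t 37.7 -> travel [-0.11 -0.03  0.36] dr [-0.3  0.4 -0.8]
[ 0.3432427  -0.43706425 -0.92363722] [ 0.12938367 -0.03654025  0.01279002] [ 26.  24. -71.  98.  24.  75. 109.]
tile top [130.5 223.1] 203 [0.4938 0.2716] dir 68.7
tile side [226.5 131.6] 56 [0.4896 0.2625] dir 73.5
```

Emit:
send_rows(series=[{"travel": [0,0,0],"dr": [0,0,7],"claw": 5},{"travel": [0,0,0],"dr": [0,0,14],"claw": 5},{"travel": [0,0,0],"dr": [0,0,21],"claw": 5},{"travel": [0,0,0],"dr": [0,0,28],"claw": 5},{"travel": [0,0,0],"dr": [0,0,35],"claw": 5},{"travel": [0,0,0],"dr": [0,0,42],"claw": 5},{"travel": [0,0,0],"dr": [0,0,49],"claw": 5},{"travel": [0,0,0],"dr": [0,0,56],"claw": 5},{"travel": [0,0,0],"dr": [0,0,63],"claw": 5},{"travel": [0,0,0],"dr": [0,0,70],"claw": 5},{"travel": [0,0,0],"dr": [0,0,77],"claw": 5},{"travel": [0,0,0],"dr": [0,0,84],"claw": 5}])

```text
time_s: 38.77
tool_pos: [0.493, 0.2758, 0.1702]
tool_rot: [179.9, 0.0, 164.8]
force: [-0.2, 0.3, -0.1]
grip_width: 0.0501
```

Emit:
send_rows(series=[{"travel": [0,0,0],"dr": [0,0,7],"claw": 5},{"travel": [0,0,0],"dr": [0,0,14],"claw": 5},{"travel": [0,0,0],"dr": [0,0,21],"claw": 5},{"travel": [0,0,0],"dr": [0,0,28],"claw": 5},{"travel": [0,0,0],"dr": [0,0,35],"claw": 5},{"travel": [0,0,0],"dr": [0,0,42],"claw": 5},{"travel": [0,0,0],"dr": [0,0,49],"claw": 5},{"travel": [0,0,0],"dr": [0,0,56],"claw": 5},{"travel": [0,0,0],"dr": [0,0,63],"claw": 5},{"travel": [0,0,0],"dr": [0,0,70],"claw": 5},{"travel": [0,0,0],"dr": [0,0,77],"claw": 5},{"travel": [0,0,0],"dr": [0,0,84],"claw": 5}])

```text
time_s: 39.77
tool_pos: [0.493, 0.2757, 0.1701]
tool_rot: [180.0, -0.1, 80.8]
force: [0.2, 0.3, 0.2]
grip_width: 0.05
```

Emit:
send_rows(series=[{"travel": [0,0,0],"dr": [0,0,6],"claw": 5},{"travel": [0,0,0],"dr": [0,0,12],"claw": 5},{"travel": [0,0,0],"dr": [0,0,12],"claw": 5},{"travel": [0,0,0],"dr": [0,0,12],"claw": 5},{"travel": [0,0,0],"dr": [0,0,12],"claw": 5}])

```text
time_s: 40.18
tool_pos: [0.4934, 0.2763, 0.171]
tool_rot: [180.0, -0.2, 69.3]
force: [-0.6, -0.3, 0.4]
grip_width: 0.0501
```

```bash
python3 -c "
from h import *
go([.4955,.278,.083],69.2);o=env.get_obs();print(o['force'],o['wrist_torque'],o['qpos'].round(0))
s=env.read_camera('side');t=env.read_camera('top');tile(s,(215,118,245,150),'side');tile(t,(105,205,150,240))"
```

```text
at [0.4934 0.2763 0.171 ] [180.   -0.2  69.3] w 0.0501 t 40.2 -> travel [0.2  0.13 8.8 ] dr [ 0.  -0.2  0.1]
[-0.64319098 -0.3241684   0.37249113] [-0.00858084 -0.06967166 -0.06387995] [  4.  14. -41.  98.   9.  71. -60.]
tile side [226.6 131.4] 56 [0.4903 0.264 ] dir 73.4
tile top [129.9 223.8] 214 [0.4919 0.2731] dir 78.4
```

Emit:
send_rows(series=[{"travel": [0.2,0.1,3],"dr": [0,0,0],"claw": 5},{"travel": [0.2,0.1,6],"dr": [0,0,0],"claw": 5},{"travel": [0.2,0.1,8.8],"dr": [0,0,0],"claw": 5},{"travel": [0.2,0.1,8.8],"dr": [0,0,0],"claw": 5},{"travel": [0.2,0.1,8.8],"dr": [0,0,0],"claw": 5},{"travel": [0.2,0.1,8.8],"dr": [0,0,0],"claw": 0.4},{"travel": [0.2,0.1,8.8],"dr": [0,0,0],"claw": 0.4},{"travel": [0.2,0.1,8.8],"dr": [0,0,0],"claw": 0.4},{"travel": [0.2,0.1,8.8],"dr": [0,0,0],"claw": 0.4},{"travel": [0.2,0.1,8.8],"dr": [0,0,0],"claw": 0.4},{"travel": [0.2,0.1,8.8],"dr": [0,0,0],"claw": 0.4},{"travel": [0.2,0.1,8.8],"dr": [0,0,0],"claw": 0.4}])

```text
time_s: 41.28
tool_pos: [0.4951, 0.2788, 0.0842]
tool_rot: [180.0, -0.3, 69.2]
force: [-7.9, 2.4, 5.8]
grip_width: 0.0114
```

Emit:
send_rows(series=[{"travel": [0,0,0],"dr": [0,0,-4],"claw": 0.4},{"travel": [0,0,0],"dr": [0,0,-8],"claw": 0.4},{"travel": [0,0,0],"dr": [0,0,-12],"claw": 0.4},{"travel": [0,0,0],"dr": [0,0,-16],"claw": 0.4},{"travel": [0,0,0],"dr": [0,0,-20],"claw": 0.4},{"travel": [0,0,0],"dr": [0,0,-24],"claw": 0.4},{"travel": [0,0,0],"dr": [0,0,-28],"claw": 0.4},{"travel": [0,0,0],"dr": [0,0,-32],"claw": 0.4},{"travel": [0,0,0],"dr": [0,0,-35],"claw": 0.4},{"travel": [0,0,0],"dr": [0,0,-35],"claw": 0.4}])

```text
time_s: 42.12
tool_pos: [0.4936, 0.2792, 0.0842]
tool_rot: [180.0, -0.2, 104.4]
force: [-6.5, -1.1, 6.3]
grip_width: 0.0101
```

```bash
python3 -c "
from h import *
go([.4955,.278,.083],104.2);o=env.get_obs();print(o['force'],o['wrist_torque'])"
```

```text
at [0.4936 0.2792 0.0842] [180.   -0.2 104.4] w 0.0101 t 42.1 -> travel [-0.17  0.16  0.12] dr [ 0.  -0.2  0.2]
[-6.54676468 -1.08720941  6.32329838] [0.01042504 1.19009523 0.02651933]
```

Turned 169° so far. I'll go in small steps to the stop while watching the torque.

Emit:
send_rows(series=[{"travel": [0,0,0],"dr": [0,0,-1],"claw": 0.4},{"travel": [0,0,0],"dr": [0,0,-2],"claw": 0.4},{"travel": [0,0,0],"dr": [0,0,-3],"claw": 0.4},{"travel": [0,0,0],"dr": [0,0,-4],"claw": 0.4},{"travel": [0,0,0],"dr": [0,0,-4],"claw": 0.4}])

```text
time_s: 42.53
tool_pos: [0.4935, 0.2792, 0.0842]
tool_rot: [180.0, -0.2, 108.3]
force: [-5.7, -0.3, 5.7]
grip_width: 0.01
```

```bash
python3 -c "
from h import *
o=env.get_obs();print(o['force'],o['wrist_torque'],o['tool_rot'])"
```

```text
[-5.65028997 -0.28372165  5.7026451 ] [-0.08685213  1.2642476  -0.03441401] [179.95825523  -0.19203931 108.28455182]
```

Emit:
send_rows(series=[{"travel": [0,0,0],"dr": [0,0,-1],"claw": 0.4},{"travel": [0,0,0],"dr": [0,0,-2],"claw": 0.4},{"travel": [0,0,0],"dr": [0,0,-3],"claw": 0.4},{"travel": [0,0,0],"dr": [0,0,-4],"claw": 0.4},{"travel": [0,0,0],"dr": [0,0,-4],"claw": 0.4}])

```text
time_s: 42.95
tool_pos: [0.4935, 0.2793, 0.0841]
tool_rot: [179.9, -0.2, 112.2]
force: [-6.7, 0.1, 5.5]
grip_width: 0.0107
```

```bash
python3 -c "
from h import *
o=env.get_obs();print(o['force'],o['wrist_torque'],o['tool_rot'],o['grip_width'])"
```

```text
[-6.68137756  0.09173569  5.52799394] [ 0.02021076  1.26273715 -0.28839449] [179.9426244   -0.21495357 112.24234542] 0.01074589777329426
```

Torque about z has risen to 0.29 N m and the fingers are being spread, so the stop is reached. I'll release, lift off and look.

Emit:
send_rows(series=[{"travel": [0,0,0],"dr": [0,0,-1],"claw": 0.4},{"travel": [0,0,0],"dr": [0,0,-1],"claw": 0.4},{"travel": [0,0,0],"dr": [0,0,-1],"claw": 5},{"travel": [0,0,0],"dr": [0,0,-1],"claw": 5},{"travel": [0,0,0],"dr": [0,0,-1],"claw": 5},{"travel": [0,0,0],"dr": [0,0,-1],"claw": 5},{"travel": [0,0,0],"dr": [0,0,-1],"claw": 5},{"travel": [0,0,-3],"dr": [0,0,-1],"claw": 5},{"travel": [0,0,-6],"dr": [0,0,-1],"claw": 5},{"travel": [0,0,-10],"dr": [0,0,-1],"claw": 5},{"travel": [0,0,-14],"dr": [0,0,-1],"claw": 5}])

```text
time_s: 43.87
tool_pos: [0.4948, 0.2774, 0.2249]
tool_rot: [179.8, -0.1, 113.2]
force: [0.5, -0.4, -0.6]
grip_width: 0.0493
```

Emit:
send_rows(series=[{"travel": [-4,0,-1],"dr": [0,0,0],"claw": 5},{"travel": [-8,0,-2],"dr": [0,0,0],"claw": 5},{"travel": [-12,0,-3],"dr": [0,0,0],"claw": 5},{"travel": [-16,0,-3],"dr": [0,0,0],"claw": 5},{"travel": [-20,0,-3],"dr": [0,0,0],"claw": 5},{"travel": [-24,0,-3],"dr": [0,0,0],"claw": 5},{"travel": [-28,0,-3],"dr": [0,0,0],"claw": 5},{"travel": [-32,0,-3],"dr": [0,0,0],"claw": 5},{"travel": [-36,0,-3],"dr": [0,0,0],"claw": 5},{"travel": [-36,0,-3],"dr": [0,0,0],"claw": 5},{"travel": [-36,0,-3],"dr": [0,0,0],"claw": 5}])

```text
time_s: 44.78
tool_pos: [0.6374, -0.0574, 0.252]
tool_rot: [179.8, -0.1, 112.8]
force: [0.7, 1.9, -0.2]
grip_width: 0.0498
```

```bash
python3 -c "
from h import *
t=env.read_camera('top');s=env.read_camera('side');tile(t,(105,205,150,240));tile(s,(215,118,245,150),'side');say(bars(im=t,box=(290,180,395,275)));pockets(t)
o=env.get_obs();print(o['tool_pos'],o['time_s'])
hsv=cv2.cvtColor(t,cv2.COLOR_BGR2HSV);m=np.zeros(t.shape[:2],bool);m[215:260,110:165]=1
b=(m&(hsv[...,2]>60)&(hsv[...,2]<140)&(hsv[...,1]<90)).astype(np.uint8);c=max(cv2.findContours(b,0,1)[0],key=cv2.contourArea);print('base',cv2.minAreaRect(c))
cv2.imwrite('pics/a10.png',np.vstack([np.hstack([cv2.resize(t[195:255,100:180],(400,300),interpolation=2),cv2.resize(s[115:175,195:275],(400,300),interpolation=2)]),np.hstack([cv2.resize(t[150:270,190:350],(400,300),interpolation=2),cv2.resize(s[165:240,195:295],(400,300),interpolation=2)])]))"
```

```text
tile top [128.6 222.9] 192 [0.4943 0.2767] dir 108.5
tile top [137.5 227. ] 33 [0.4832 0.2523] dir 99.5
tile side [228.3 133.2] 63 [0.4946 0.2519] dir 98.5
pocket [ 5 16 67] [0.6136 0.0065]
pocket [ 4 15 60] [0.6117 0.0404]
pocket [12  3 19] [0.5762 0.0468]
[ 0.63679781 -0.05221879  0.25296034] 44.8833
base ((135.3729705810547, 226.96217346191406), (31.320146560668945, 38.819339752197266), 72.89727020263672)
```

View pics/a10.png

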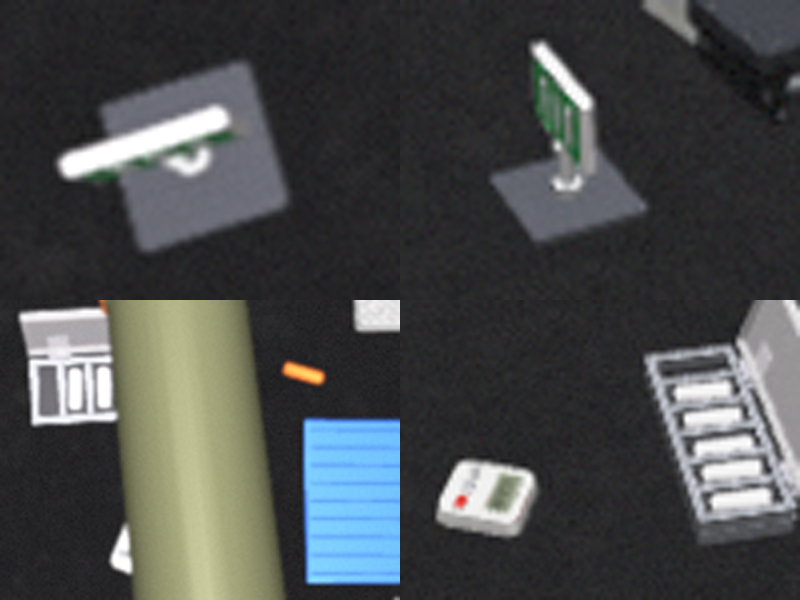

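The green face now looks to the front with the tile square to its stand. The five bars are seated, the lid is open, the timer is where it was, the mat is empty and the gripper is clear. Handing in.

```bash
python3 -c "
from h import *
say(bars('side',box=(195,250,295,315)));print(env.sign_off())"
```

```text
the job is handed in; nothing more can be done
None
```

The job is done and handed in at about 45 s of the 208 s allowed:

- **Lid:** I lifted it by its tab past upright and let it fall back onto its stop. The pictures show it resting open.
- **Bars:** All five white bars on the mat are in pockets of their own, with one end pocket left empty. No bars are left on the mat, and I did not touch the orange look-alikes.
- **Tile:** I turned it in two grips, about 177° of wrist turn in all, until it met its stop. The wrist torque rose there, and the green face is now in front, square to its stand.
- **Timer:** It shows in the same place as at the start.

**Checks:** After the tile was turned, the side view showed all five bars lying flat. The top view then showed only two of the filled pockets because the arm covered the rest. It had counted all five before the tile was turned.

**Disagreement:** One seated bar measured about 6 mm to the side of where I had placed it, against the pocket wall. It still looked flat in the side view, so I left it.

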